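Close down the plate washer's drip board

TASK

Tidy the drip board: first hang every rinse basket that stands on it by its bail on the drying rack, one basket to a hook; then take the scraper block, push all the plastic chips off the board's open edge into the steel gutter (with the scraper, not the fingers), and stand the scraper back in its rest. Leave the jar, tip box and beaker where they are.

Things in the scene. Friction and masses are not known exactly. Their poses are not given: they have to be found in the camera images.
- board: Fixed black board, deck 300 (x) by 340 mm (y), flat top 35 mm above the origin (centre of underside, on the counter). Grey rails, 12 mm high, 6 mm wide, on its -x, +x and +y edges. At the open -y edge (y = -170 mm) the deck drops into a steel gutter fixed to it: inside y -170 to -256, x -146 to 146 mm, floor 4 mm and outer wall top 45 mm above the counter.
- rack: Fixed drying rack, 400 mm wide along its y, beam top 215 mm high. Origin on the counter under the beam's front. Three 8 mm thick steel hooks stick out from the beam along the rack's -x, 125 mm apart in y; each is straight and level for 82 mm (axis 200 mm high), then turns up, its tip top 222 mm high at x = -88 mm.
- rest: Fixed shallow grey tray for the scraper, 50 mm (x) by 130 mm (y), floor 5 mm above the origin (centre of underside), lip 11 mm above the origin, inside 42 by 122 mm.
- scraper: Scraper block: black rubber blade block 28 mm (x) by 100 mm (y) by 26 mm high with a white grip 20 mm (x) by 44 mm (y) on top, from 26 to 72 mm above the origin (centre of the blade's flat underside). It stands upright in the rest.
- jar: Bystander: amber jar, 60 mm across, 100 mm tall. Leave alone.
- tipbox: Bystander: clear pipette tip box, 85 by 120 by 60 mm. Leave alone.
- beaker: Bystander: glass beaker, 70 mm across, 90 mm tall. Leave alone.
- hook1_seat (a point): Top of the level part of the rightmost (-y) hook, midway between beam and upturn (58 mm out from the rack's origin, 204 mm high); axes as the rack's: the hook points to -x.
- hook2_seat (a point): Top of the level part of the middle hook, midway between beam and upturn (58 mm out from the rack's origin, 204 mm high); axes as the rack's: the hook points to -x.
- hook3_seat (a point): Top of the level part of the leftmost (+y) hook, midway between beam and upturn (58 mm out from the rack's origin, 204 mm high); axes as the rack's: the hook points to -x.
- basket1: Steel rinse basket, 70 mm (x) by 96 mm (y) by 50 mm high, origin at the centre of the underside. A rigid 8 mm wire bail spans it along y from side to side and peaks over the middle (underside of the peak 112 mm up). On the peak stands a grey grip block 16 mm (x) by 24 mm (y), from 118 to 160 mm above the origin. May be absent.
- basket1_bail (a point): Underside of this basket's bail at its peak, 112 mm above the basket's origin: the point that rests on a hook.
- basket2: Steel rinse basket, 70 mm (x) by 96 mm (y) by 50 mm high, origin at the centre of the underside. A rigid 8 mm wire bail spans it along y from side to side and peaks over the middle (underside of the peak 112 mm up). On the peak stands a grey grip block 16 mm (x) by 24 mm (y), from 118 to 160 mm above the origin. May be absent.
- basket2_bail (a point): Underside of this basket's bail at its peak, 112 mm above the basket's origin: the point that rests on a hook.
- basket3: Steel rinse basket, 70 mm (x) by 96 mm (y) by 50 mm high, origin at the centre of the underside. A rigid 8 mm wire bail spans it along y from side to side and peaks over the middle (underside of the peak 112 mm up). On the peak stands a grey grip block 16 mm (x) by 24 mm (y), from 118 to 160 mm above the origin. May be absent.
- basket3_bail (a point): Underside of this basket's bail at its peak, 112 mm above the basket's origin: the point that rests on a hook.
- chip1: White plastic chip, 20 by 16 by 6 mm, lying flat on the deck, origin at the centre of its underside. May be absent.
- chip2: White plastic chip, 20 by 16 by 6 mm, lying flat on the deck, origin at the centre of its underside. May be absent.
- chip3: White plastic chip, 20 by 16 by 6 mm, lying flat on the deck, origin at the centre of its underside. May be absent.
- chip4: White plastic chip, 20 by 16 by 6 mm, lying flat on the deck, origin at the centre of its underside. May be absent.
- chip5: White plastic chip, 20 by 16 by 6 mm, lying flat on the deck, origin at the centre of its underside. May be absent.
- chip6: White plastic chip, 20 by 16 by 6 mm, lying flat on the deck, origin at the centre of its underside. May be absent.
Not all that is in view belongs to the job. What is meant by the scraper is not orange, and is the larger of those in its own colour.

How it is judged:
By the outcome, as a careful person would: the job done as asked, in the order asked, and still so for the second after the job is handed in, with the robot touching nothing.
Of basket1, basket2, basket3 only 2 to 3 are there at a start; the rules pass over those that are not, and their reading is None.
Of chip1, chip2, chip3, chip4, chip5, chip6 only 4 to 6 are there at a start; the rules pass over those that are not, and their reading is None.
At some moment in a run one of basket1, basket2, basket3, chip1, chip2, chip3, chip4, chip5, chip6 may be knocked a few centimetres aside while the robot is not near it.
Once in a run the grip may slacken for a moment while it holds something.
It also fails if it takes over 210 s, if anything falls off the work surface, if the arm or the gripper's body presses on something with over 40 N, if the wrist force passes 120 N, or if a joint passes its speed limit or range.

ROBOT

A 6-joint arm with a two-finger parallel gripper is mounted at the origin on the work surface. World frame = base frame: x ahead of the robot, y to its left, z up, the work surface at z = 0. Lengths are in mm, angles in rad, forces in N, time in s.
With the tool pointing down it reaches from about 400 to 925 mm from the base axis. Payload 12.5 kg.
Tool frame: the origin (TCP) lies on the centre line of the jaws, within the pads' length; the fingertips stand 25 mm ahead of it and the grasp point (between the pads) lies 6 mm ahead of it (env.tip_extent is the distance from the TCP to the fingertips, in mm); x points along the fingers, z is the direction in which the jaws open and shut, and the axes are right-handed (so a half turn about x gives the same grasp; the last joint's range is limited). The gripper opens to 95 mm and grips with 3 to 60 N. Pads are 20 mm wide; open, the fingers measure 119 mm over their backs; the gripper's body (75 mm by 180 mm) begins 59 mm behind the grasp point.
Start: joints at [-1.212, 0.491, 1.559, -0, 1.092, -0.106], TCP at [280.176, -558.7, 239.661] pointing down, gripper open.
Joint ranges: [-3.1, 3.1], [-0.84, 2.19], [0.05, 2.79], [-1.13, 4.28], [0.06, 2.93], [-2.69, 2.69]. Speed limits (rad/s): [2.22, 2.22, 2.79, 3.14, 3.14, 3.14].

INTERFACE

Orientations are given as [roll, pitch, yaw] about the fixed x, y, z axes, in that order (R = Rz(yaw) Ry(pitch) Rx(roll)).
In Python, from cell import env gives the robot as it stands.
- The arm moves only by the tool step_arm, never from a script. Its argument "rows" is a list of rows, each a list of 6 numbers: the shift along the tool's x, y, z in mm, then the turn, a rotation vector about the tool's x, y, z in rad. In form: [[x, y, z, wx, wy, wz], ...]. A call has 1 to 8 rows; each row shifts and turns the pose as measured when the row begins, along the tool's axes as they then stand; what a row does not reach is not made up. A row lasts 1/8 s, in which the tool goes at most 62.5 mm and 10.7 degrees, less where a joint would pass 70% of its speed; a pose out of reach is approached as far as the arm can. A call is refused whole if a number of a shift passes 62.5 or a number of a turn 0.188, either way. A call with a gripper value outside its range is refused whole. "grip" is the finger opening in mm, from 0 to 95.1, set as the call begins (left out, the last holds). The fingers move at their own pace and stop on an object; the grip force is fixed at half the most. Time passes only in rows, so rows that do not move let the fingers close. It gives the time, the measured TCP pose, the force and the opening at its end, in the units of the state.
- env.state(): the state, without advancing time (a new reading comes with each control period).
- env.read_camera(name): name is "side" or "top"; returns the picture (400x640x3 uint8, red, green, blue); there is no depth.
- env.get_calibration(name): a dict with "fx", "fy", "cx", "cy" (pixels), "pose" (4x4, takes a point from camera to world coordinates). Camera axes: x right, y down, z forward; pixel columns grow to the right and rows downward; lengths in mm; the calibration is good to about 2 mm. A picture is of the moment at which its call begins. get_calibration takes no time and is no camera call.
- env.job_done(): hands the job in, once; it reports no verdict.
The state is a dict: "t": time; "joints": joint angles; "qvel": joint speeds; "tau": joint torques, N m; "eef_pos": TCP position; "tcp_rot": TCP orientation; "ft_force": force on the tool from outside, world axes, zero at the start; "moment": the same for the moment, N m; "opening": opening from 0.0 (shut) to 1.0 (fully open).
Only numpy, scipy, OpenCV 4.12 (cv2) and the standard library are available. Lean on these libraries where they do the work, as an engineer would, in place of code of your own. Each camera call takes 0.05 s, during which the arm holds its last target.

## Working session

There is one attempt and no reset: what is moved stays moved. The work goes in short steps, Python scripts to look and compute and a tool call to move; the robot and the scene stay as the last step left them, time stands still between calls to the robot, and variables do not carry over. Pictures are saved under pics/ and viewed, and the job is handed in when it is done.

Besides the shell and the picture viewer there is one more tool, called after "Call:" as a command line: name --pt "numbers of a row" for each row, then --argument value for the rest. step_arm: Moves the arm, as the interface text tells. Its arguments: {"type":"object","properties":{"rows":{"type":"array","items":{"type":"array","items":{"type":"number"}}},"grip":{"type":"number"}},"required":["rows"]}

```bash
ls; mkdir -p pics; python3 - <<'E'
from cell import env
import cv2
s=env.state();print({k:s[k] for k in('t','eef_pos','tcp_rot','opening','joints')},env.tip_extent)
for n in('side','top'):
    im=env.read_camera(n);cv2.imwrite(f'pics/{n}0.png',im[:,:,::-1]);c=env.get_calibration(n);print(n,c)
E
```

```text
pics
{'t': 0.0, 'eef_pos': array([ 280.08650763, -558.47206056,  239.05299111]), 'tcp_rot': array([3.01769643, 1.56965952, 1.91164383]), 'opening': 1.001721574115523, 'joints': array([-1.21161458e+00,  4.91556738e-01,  1.55947993e+00,  2.34856415e-05,
        1.09169261e+00, -1.05572815e-01])} 25.0
side {'fx': 466.39328175783953, 'fy': 466.39328175783953, 'cx': 330.8749305733436, 'cy': 196.17870124661926, 'pose': array([[-7.23448099e-01, -3.17046421e-01,  6.13273524e-01,
        -1.66013320e+02],
       [-6.90159312e-01,  3.54523989e-01, -6.30866758e-01,
         7.04757416e+02],
       [-1.74061286e-02, -8.79655789e-01, -4.75292246e-01,
         6.85983531e+02],
       [ 0.00000000e+00,  0.00000000e+00,  0.00000000e+00,
         1.00000000e+00]])}
top {'fx': 380.56259722972385, 'fy': 380.56259722972385, 'cx': 323.8721829478834, 'cy': 197.35564498814577, 'pose': array([[ 2.99609253e-02, -9.94656703e-01,  9.87946622e-02,
         4.13122520e+02],
       [-9.99530213e-01, -3.04521071e-02, -3.46721609e-03,
         2.15282199e+00],
       [ 6.45719536e-03, -9.86443688e-02, -9.95101800e-01,
         1.09151309e+03],
       [ 0.00000000e+00,  0.00000000e+00,  0.00000000e+00,
         1.00000000e+00]])}
```

View pics/side0.png

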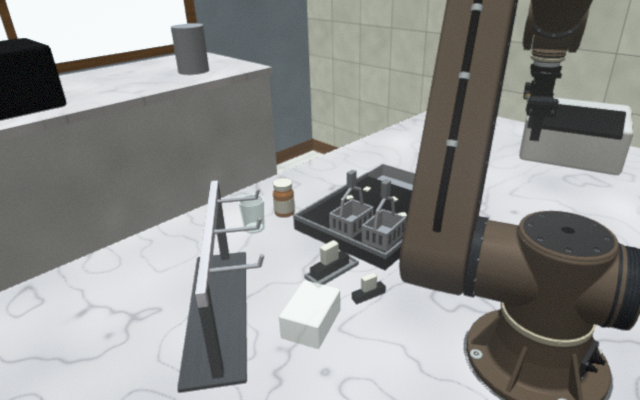

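View pics/top0.png

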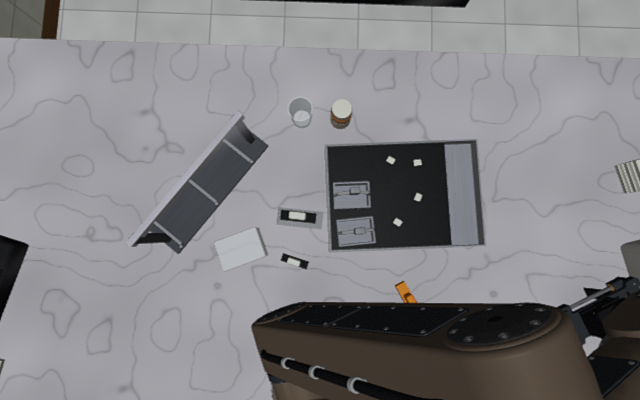

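```bash
cat > h.py <<'E'
import numpy as np, cv2
from cell import env
from scipy.spatial.transform import Rotation as Rn
def ray(n,u,v):
    c=env.get_calibration(n);P=c['pose'];d=P[:3,:3]@np.array([(u-c['cx'])/c['fx'],(v-c['cy'])/c['fy'],1.]);return P[:3,3],d
def onz(n,u,v,z):
    o,d=ray(n,u,v);return o+d*(z-o[2])/d[2]
def proj(n,p):
    c=env.get_calibration(n);P=c['pose'];q=P[:3,:3].T@(np.array(p,float)-P[:3,3]);return np.array([c['cx']+c['fx']*q[0]/q[2],c['cy']+c['fy']*q[1]/q[2]])
def tri(u1,v1,u2,v2,n1='top',n2='side'):
    a,d=ray(n1,u1,v1);b,e=ray(n2,u2,v2);d=d/np.linalg.norm(d);e=e/np.linalg.norm(e)
    s=np.linalg.lstsq(np.c_[d,-e],b-a,rcond=None)[0];p,q=a+d*s[0],b+e*s[1];return (p+q)/2,np.linalg.norm(p-q)
def crop(n,u0,v0,u1,v1,k,name,im=None):
    im=env.read_camera(n) if im is None else im
    c=cv2.resize(im[v0:v1,u0:u1],None,fx=k,fy=k,interpolation=cv2.INTER_CUBIC)
    cv2.imwrite('pics/'+name,c[:,:,::-1]);return im
def R():
    return Rn.from_euler('xyz',env.state()['tcp_rot']).as_matrix()
E
python3 - <<'E'
from h import *
t=cv2.imread('pics/top0.png')[:,:,::-1]; s=cv2.imread('pics/side0.png')[:,:,::-1]
crop('top',270,130,500,280,3.4,'t0b.png',t)
crop('top',120,100,330,280,3.3,'t0r.png',t)
crop('side',170,140,450,340,2.8,'s0b.png',s)
print(R())
E
```

```text
[[-3.17370748e-04  8.93913391e-01  4.48239611e-01]
 [ 9.00444542e-04  4.48239707e-01 -8.93912946e-01]
 [-9.99999544e-01  1.19913090e-04 -9.47177605e-04]]
```

View pics/t0b.png

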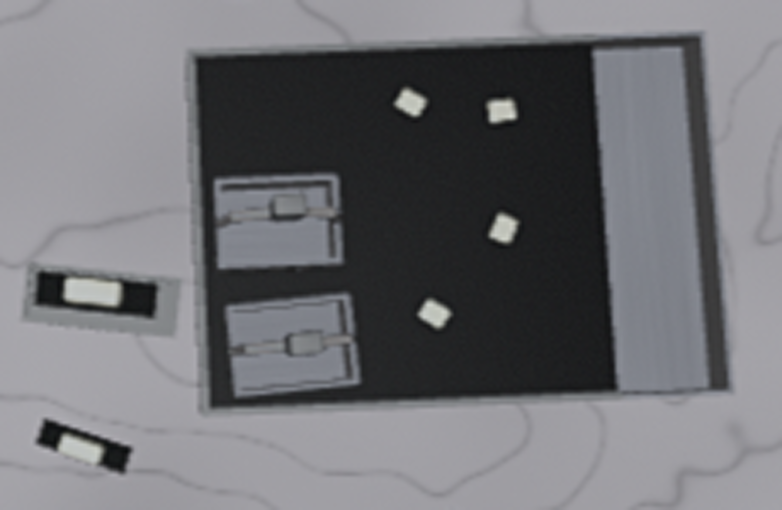

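View pics/t0r.png

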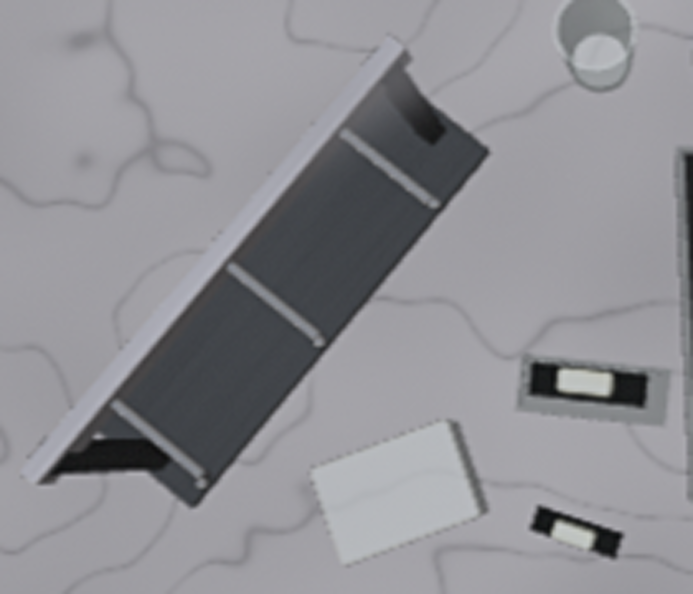

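View pics/s0b.png

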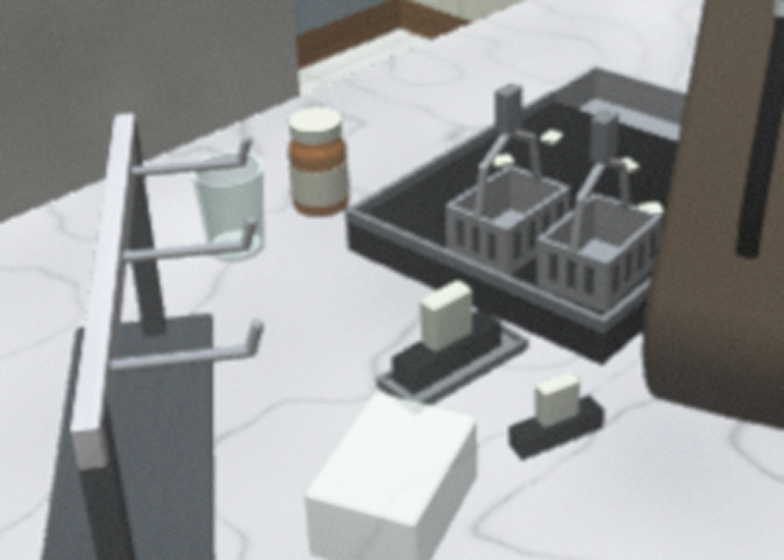

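```bash
python3 - <<'E'
from h import *
np.set_printoptions(precision=1,suppress=True)
B=lambda u,v:(u/3.4+270,v/3.4+130)
K=lambda u,v:(u/3.3+120,v/3.3+100)
S=lambda u,v:(u/2.8+170,v/2.8+140)
for nm,cs in {'A':[(215,179),(339,174),(343,263),(218,269)],'B':[(226,304),(350,293),(359,384),(234,397)]}.items():
    p=np.array([onz('top',*B(*c),85) for c in cs]);e=p[1]-p[0]+p[2]-p[3]
    print(nm,p.mean(0),np.linalg.norm(p[1]-p[0]),np.linalg.norm(p[2]-p[1]),np.degrees(np.arctan2(e[1],e[0])))
for nm,t,s in [('gA',(288,198),(509,90)),('gB',(305,336),(606,117))]:
    print(nm,'z195',onz('top',*B(*t),195),'tri',tri(*B(*t),*S(*s)))
# board corners, z=47 rail outer
cs=[(189,50),(203,411)];cs2=[(590,44),(617,391)]
for c in cs: print('board +y corners',onz('top',*B(*c),47))
for c in cs2: print('gutter edge',onz('top',*B(*c),35))
for c in [(702,34),(732,390)]: print('gut outer',onz('top',*B(*c),45))
for c in [(411,102),(502,110),(504,228),(434,313)]: print('chip',onz('top',*B(*c),41))
p=np.array([onz('top',*B(*c),11) for c in [(28,262),(181,278),(175,336),(22,319)]]);e=p[1]-p[0]+p[2]-p[3]
print('rest',p.mean(0),np.linalg.norm(p[1]-p[0]),np.linalg.norm(p[2]-p[1]),np.degrees(np.arctan2(e[1],e[0])))
p=np.array([onz('top',*B(*c),72) for c in [(65,275),(122,279),(121,307),(64,304)]]);e=p[1]-p[0]+p[2]-p[3]
print('scrgrip',p.mean(0),np.linalg.norm(p[1]-p[0]),np.linalg.norm(p[2]-p[1]),np.degrees(np.arctan2(e[1],e[0])))
for b,t,sb,st in [((345,132),(437,203),(112,362),(258,325)),((230,267),(322,342),(125,257),(250,225)),((115,405),(203,481),(135,170),(245,145))]:
    pb=onz('top',*K(*b),200);pt=onz('top',*K(*t),222);d=pt-pb
    print('hook base',pb,'tip',pt,np.linalg.norm(d[:2]),np.degrees(np.arctan2(d[1],d[0])))
    print('  side tip tri z (two orders)',[tri(*K(*t),*S(*q)) for q in [(258,325),(250,225),(245,145)]])
# beam top corners z215
for c in [(390,38),(410,50),(22,472),(45,483)]: print('beam',onz('top',*K(*c),215))
E
```

```text
A [521.6 -76.   85. ] 97.53038713183948 70.11826283782236 -85.70439176657486
B [425.8 -88.6  85. ] 96.9709238124781 70.62161194248249 -82.80575453545083
gA z195 [526.1 -73.5 195. ] tri (array([524.1, -76.1, 190.2]), np.float64(6.766996660077547))
gB z195 [430.4 -87.4 195. ] tri (array([427.7, -90. , 190.3]), np.float64(7.083127490736609))
board +y corners [664.9  -1.9  47. ]
board +y corners [371.  -21.7  47. ]
gutter edge [ 683.4 -336.1   35. ]
gutter edge [ 396.6 -357.7   35. ]
gut outer [ 692.2 -425.7   45. ]
gut outer [ 400.4 -447.    45. ]
chip [ 628.4 -186.2   41. ]
chip [ 624.1 -261.4   41. ]
chip [ 526.3 -263.6   41. ]
chip [ 455.2 -207.1   41. ]
rest [459.9  64.8  11. ] 128.669883770614 48.5887110614498 -94.41657312616799
scrgrip [462.9  68.1  72. ] 45.0595616818177 22.06651163503912 -91.77968179538571
hook base [631.8 240.  200. ] tip [577.7 166.9 222. ] 90.9375789450163 -126.51009216215155
  side tip tri z (two orders) [(array([595.9, 185.8,  46.4]), np.float64(40.40221702026636)), (array([586.8, 176. , 141.3]), np.float64(16.9753805622306)), (array([579.3, 168.5, 212.2]), np.float64(0.6741078056806292))]
hook base [530.9 316.6 200. ] tip [477.6 241.8 222. ] 91.84717196114862 -125.5067969259882
  side tip tri z (two orders) [(array([477.1, 257.7, 139.1]), np.float64(18.58455117904929)), (array([478.1, 243.9, 214.5]), np.float64(0.05447745897056263)), (array([478.3, 233.1, 271.9]), np.float64(13.066108048772694))]
hook base [430.1 391.3 200. ] tip [379.6 317.7 222. ] 89.2330549388475 -124.48317864472943
  side tip tri z (two orders) [(array([378.6, 318.4, 217.4]), np.float64(2.495771909245308)), (array([385.9, 302.5, 277.5]), np.float64(12.432786417671775)), (array([391.1, 289.9, 324.1]), np.float64(23.165189818115653))]
beam [697.8 207.7 215. ]
beam [689.4 192.9 215. ]
beam [381.8 445.3 215. ]
beam [374.7 428.9 215. ]
```

```bash
cat >> h.py <<'E'
def goal(x,y,z,ang):
    """remaining move in tool axes; ang: world direction (deg) wanted for tool z, tool x down"""
    a=np.radians(ang);zt=np.array([np.cos(a),np.sin(a),0]);xt=np.array([0,0,-1.]);G=np.c_[xt,np.cross(zt,xt),zt]
    s=env.state();C=R();d=C.T@(np.array([x,y,z])-s['eef_pos']);r=Rn.from_matrix(C.T@G).as_rotvec()
    dg=G.T@(np.array([x,y,z])-s['eef_pos'])
    print('t %.2f'%s['t'],'pos',s['eef_pos'].round(1),'shift now',d.round(1),'rot',r.round(3),'shift after turn',dg.round(1),'open %.1f'%(s['opening']*95),'F',s['ft_force'].round(1),'q',s['joints'].round(2))
E
python3 -c "
from h import *
goal(523,-75.5,300,-85.7)"
```

```text
t 0.10 pos [ 280.1 -558.5  239.1] shift now [ -60.5  433.6 -323. ] rot [ 0.39  -0.001  0.   ] shift after turn [ -60.9  278.4 -463.4] open 94.7 F [0.3 0.2 0.6] q [-1.21  0.49  1.56  0.    1.09 -0.11]
```

Call:
step_arm --pt "-30 0 0 0.13 0 0" --pt "-30 0 0 0.13 0 0" --pt "0 0 0 0.13 0 0" --pt "0 0 0 0 0 0" --grip 60

```text
t: 0.6
eef_pos: [279.9, -558.1, 299.2]
tcp_rot: [-2.845, 1.566, 1.932]
ft_force: [0.4, -0.4, -0.4]
opening: 0.655
```

```bash
python3 -c "
from h import *
goal(523,-75.5,300,-85.7)"
```

```text
t 0.60 pos [ 279.9 -558.1  299.2] shift now [   0.9  273.6 -465.9] rot [-0.011 -0.005  0.001] shift after turn [  -0.8  278.6 -463. ] open 62.2 F [ 0.4 -0.4 -0.4] q [-1.21  0.44  1.48 -0.    1.23  0.29]
```

Call:
step_arm --pt "0 27 -46 0 0 0" --pt "0 27 -46 0 0 0" --pt "0 27 -46 0 0 0" --pt "0 27 -46 0 0 0" --pt "0 27 -46 0 0 0" --pt "0 27 -46 0 0 0" --pt "0 27 -46 0 0 0" --pt "0 27 -46 0 0 0"

```text
t: 1.6
eef_pos: [470.5, -165.5, 297.1]
tcp_rot: [-2.705, 1.561, 2.094]
ft_force: [-0.3, -1.0, -0.4]
opening: 0.63
```

```bash
python3 -c "
from h import *
goal(523,-75.5,300,-85.7)"
```

```text
t 1.60 pos [ 470.5 -165.5  297.1] shift now [ -2.3  60.  -85.1] rot [ 0.012 -0.009  0.004] shift after turn [ -2.9  59.1 -85.8] open 59.8 F [-0.3 -1.  -0.4] q [-0.47  0.25  1.78  0.01  1.12  1.01]
```

Call:
step_arm --pt "0 30 -42 0.012 -0.009 0.004" --pt "0 29 -42 0 0 0" --pt "0 0 0 0 0 0"

```text
t: 1.98
eef_pos: [524.2, -70.7, 296.3]
tcp_rot: [-2.029, 1.569, 2.772]
ft_force: [-1.1, -0.6, -0.5]
opening: 0.628
```

```bash
python3 -c "
from h import *
goal(523,-75.5,300,-85.7)
im=crop('top',270,130,500,280,3.4,'t1.png')
crop('side',170,140,450,340,2.8,'s1.png')"
```

```text
t 1.98 pos [524.2 -70.7 296.3] shift now [-3.7 -1.6  4.6] rot [ 0.014 -0.001  0.002] shift after turn [-3.7 -1.6  4.7] open 59.7 F [-1.1 -0.6 -0.5] q [-0.26  0.3   1.71  0.    1.13  1.22]
```

View pics/s1.png

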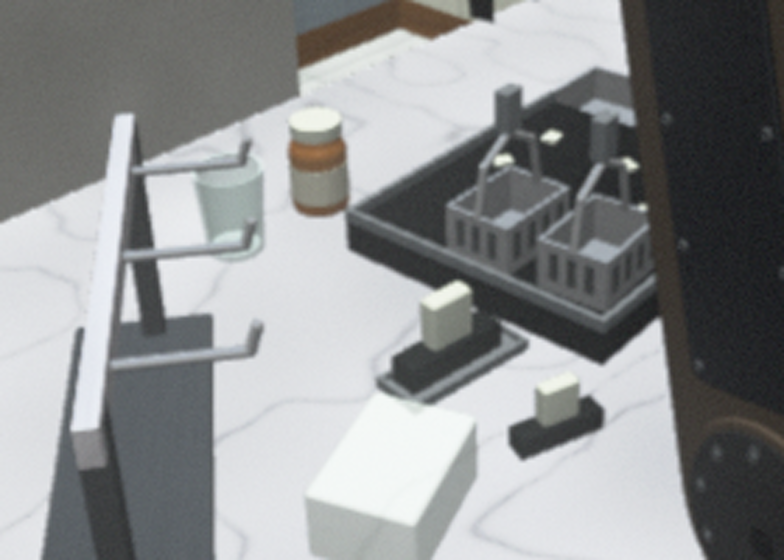

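```bash
python3 -c "
from h import *
p=env.state()['eef_pos'];print(proj('side',p),proj('top',p),proj('side',p-[0,0,25]))
crop('side',320,40,480,240,3,'s1b.png')"
```

```text
[349.97578253 131.82669052] [358.6472854  183.72147522] [349.95415971 141.75234567]
```

View pics/s1b.png

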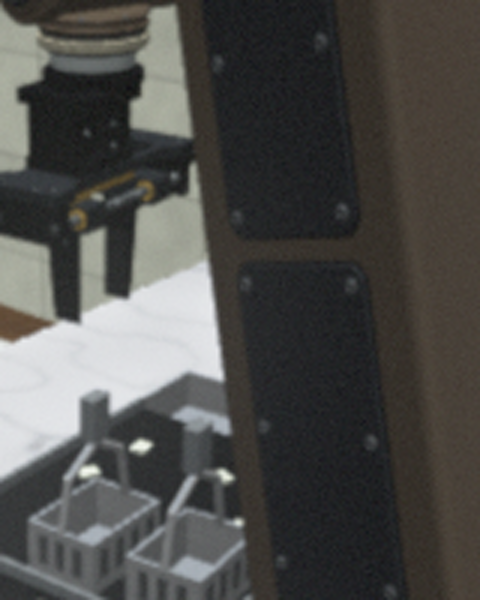

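View pics/t1.png

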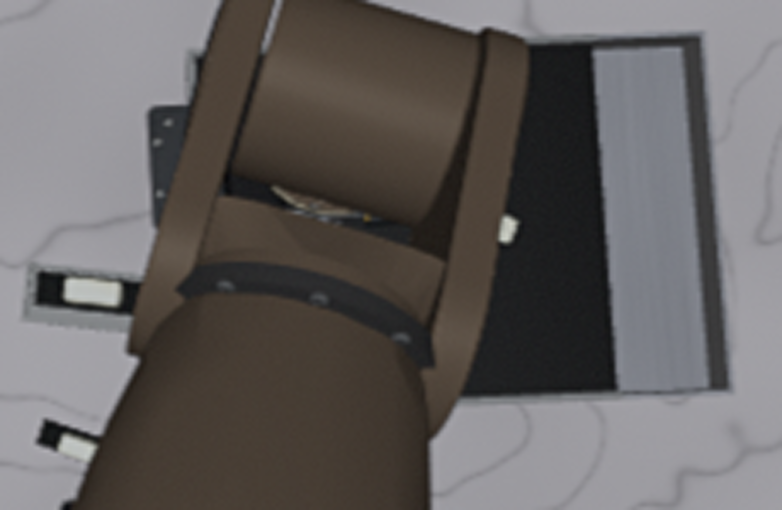

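Call:
step_arm --pt "0 -1.6 4.6 0.014 0 0" --pt "35 0 0 0 0 0" --pt "35 0 0 0 0 0" --pt "25 0 0 0 0 0" --pt "0 0 0 0 0 0"

```text
t: 2.75
eef_pos: [519.7, -85.2, 200.1]
tcp_rot: [-0.318, 1.57, -1.827]
ft_force: [-0.0, 0.4, 0.6]
opening: 0.631
```

```bash
python3 -c "
from h import *
goal(523,-75.5,186,-85.7)
crop('side',320,40,480,240,3,'s2.png')"
```

```text
t 2.75 pos [519.7 -85.2 200.1] shift now [14.1  3.8 -9.5] rot [-0.014  0.001  0.   ] shift after turn [14.1  4.  -9.4] open 60.0 F [-0.   0.4  0.6] q [-0.29  0.4   1.85 -0.    0.9   1.22]
```

View pics/s2.png

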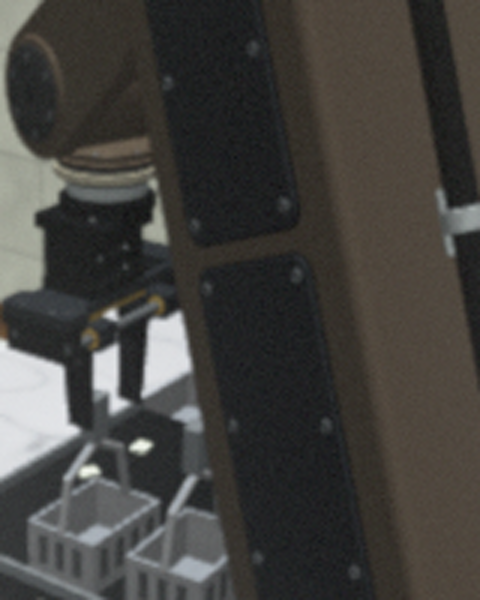

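Call:
step_arm --pt "0 3.8 -9.5 -0.014 0 0" --pt "0 0 0 0 0 0"

```text
t: 3.05
eef_pos: [524.3, -75.8, 203.3]
tcp_rot: [1.043, 1.566, -0.453]
ft_force: [-0.3, 1.0, 0.2]
opening: 0.629
```

```bash
python3 -c "
from h import *
goal(523,-75.5,186,-85.7)
"
```

```text
t 3.05 pos [524.3 -75.8 203.3] shift now [17.3 -1.3 -0.4] rot [-0.     0.003 -0.004] shift after turn [17.3 -1.3 -0.4] open 59.8 F [-0.3  1.   0.2] q [-0.27  0.4   1.84 -0.    0.9   1.23]
```

Call:
step_arm --pt "17 -1 0 0 0 0" --pt "0 0 0 0 0 0"

```text
t: 3.3
eef_pos: [524.1, -75.7, 187.7]
tcp_rot: [1.109, 1.563, -0.386]
ft_force: [-0.7, -0.2, 0.1]
opening: 0.631
```

Call:
step_arm --pt "0 0 0 0 0 0" --pt "0 0 0 0 0 0" --pt "0 0 0 0 0 0" --pt "0 0 0 0 0 0" --pt "0 0 0 0 0 0" --grip 0

```text
t: 3.92
eef_pos: [524.8, -75.8, 189.8]
tcp_rot: [1.138, 1.56, -0.356]
ft_force: [-0.6, -0.2, -0.2]
opening: 0.251
```

```bash
python3 -c "
from h import *
goal(523,-75.5,186,-85.7)
crop('side',320,40,480,240,3,'s3.png')"
```

```text
t 3.92 pos [524.8 -75.8 189.8] shift now [ 3.8 -1.8 -0.4] rot [ 0.001  0.005 -0.01 ] shift after turn [ 3.8 -1.8 -0.4] open 23.9 F [-0.6 -0.2 -0.2] q [-0.27  0.41  1.85 -0.    0.86  1.23]
```

View pics/s3.png

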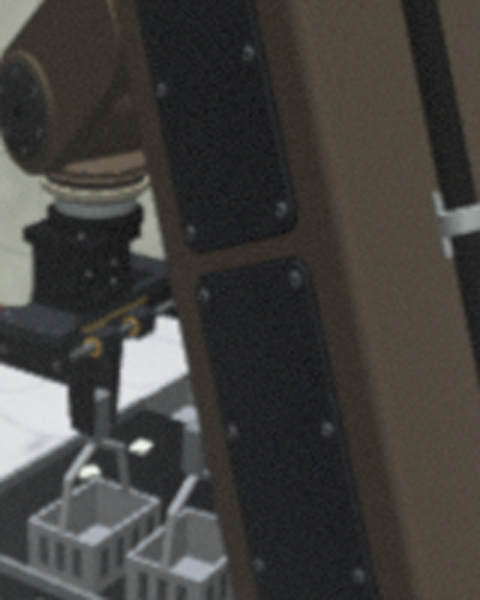

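Call:
step_arm --pt "-15 0 0 0 0 0" --pt "-25 0 0 0 0 0" --pt "-25 0 0 0 0 0" --pt "-25 0 0 0 0 0" --pt "0 0 0 0 0 0"

```text
t: 4.6
eef_pos: [523.3, -75.2, 285.0]
tcp_rot: [1.132, 1.561, -0.363]
ft_force: [0.2, 0.5, -2.8]
opening: 0.248
```

```bash
python3 -c "
from h import *
goal(542,119,280,-36.9)
crop('side',320,40,480,240,3,'s4.png')"
```

```text
t 4.60 pos [523.3 -75.2 285. ] shift now [   4.5   33.4 -192.3] rot [-0.851  0.008 -0.007] shift after turn [   5.   166.5 -101.7] open 23.6 F [ 0.2  0.5 -2.8] q [-0.27  0.3   1.74 -0.    1.09  1.23]
```

View pics/s4.png

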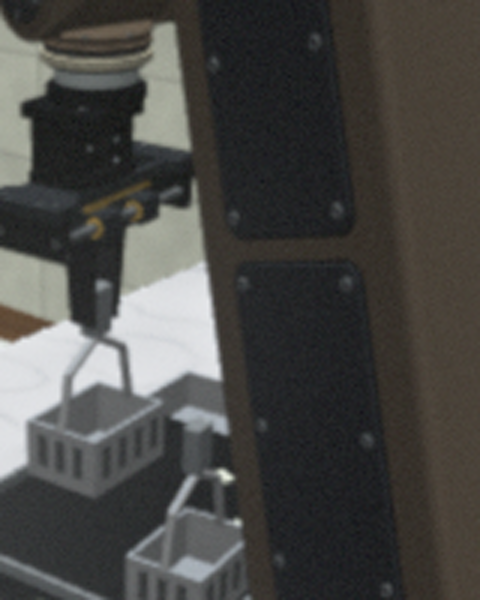

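Call:
step_arm --pt "0 6 -35 0 0 0" --pt "0 6 -35 0 0 0" --pt "0 6 -35 0 0 0" --pt "0 6 -35 0 0 0" --pt "0 6 -35 0 0 0"

```text
t: 5.28
eef_pos: [538.0, 104.6, 277.6]
tcp_rot: [-0.53, 1.567, -2.029]
ft_force: [0.6, 0.2, -2.3]
opening: 0.247
```

Call:
step_arm --pt "0 0 0 -0.12 0 0" --pt "0 0 0 -0.12 0 0" --pt "0 0 0 -0.12 0 0" --pt "0 0 0 -0.12 0 0" --pt "0 0 0 -0.12 0 0" --pt "0 0 0 -0.12 0 0" --pt "0 0 0 -0.12 0 0" --pt "0 0 0 0 0 0"

```text
t: 6.28
eef_pos: [534.2, 107.3, 266.8]
tcp_rot: [-2.302, 1.551, -2.931]
ft_force: [-0.5, -0.5, -1.3]
opening: 0.249
```

```bash
python3 -c "
from h import *
goal(542,119,281,-36.9)
crop('side',170,80,450,280,2.8,'s5.png')
crop('top',120,100,400,280,2.8,'t5.png')"
```

```text
t 6.28 pos [534.2 107.3 266.8] shift now [-14.4  13.8  -0.7] rot [ 0.015 -0.013  0.015] shift after turn [-14.2  14.   -0.7] open 23.6 F [-0.5 -0.5 -1.3] q [ 0.08  0.36  1.71 -0.    1.1   0.71]
```

View pics/s5.png

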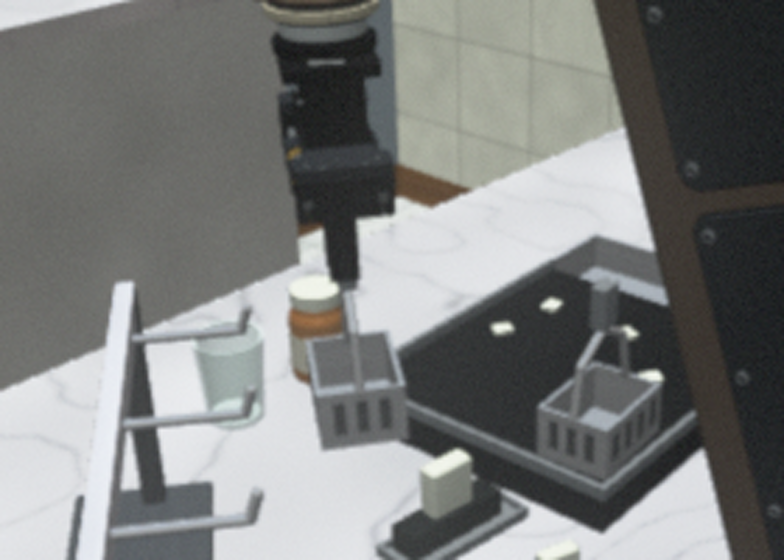

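View pics/t5.png

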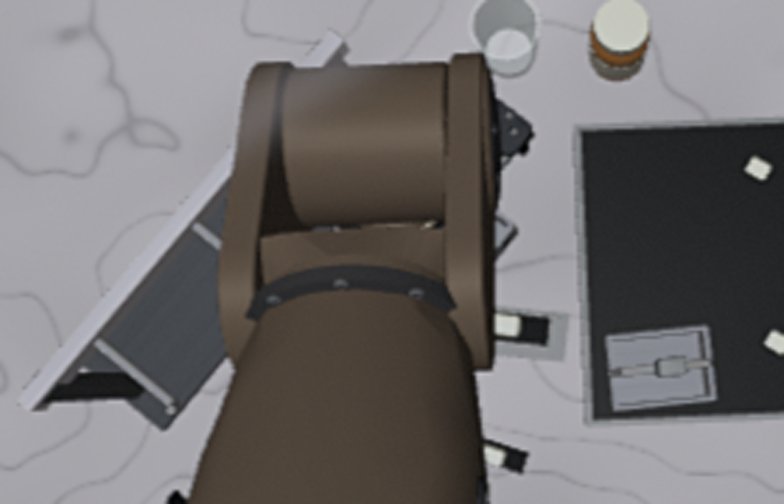

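Call:
step_arm --pt "-14 0 -1 0.015 -0.013 0.015" --pt "0 0 0 0 0 0"

```text
t: 6.62
eef_pos: [533.7, 108.0, 281.9]
tcp_rot: [0.934, 1.569, 0.283]
ft_force: [-0.2, -0.1, -2.9]
opening: 0.25
```

```bash
python3 -c "
from h import *
goal(542,119,281,-36.9)
im=crop('side',170,80,450,280,2.8,'s6.png')
print([proj('side',p) for p in [(578,167,222),(596,191,204)]])"
```

```text
t 6.62 pos [533.7 108.  281.9] shift now [ 0.9 13.7 -0.1] rot [-0.006  0.001 -0.002] shift after turn [ 0.9 13.7  0. ] open 23.8 F [-0.2 -0.1 -2.9] q [0.08 0.33 1.7  0.   1.1  0.73]
[array([257.87224183, 187.73785789]), array([244.81277207, 196.29143765])]
```

View pics/s6.png

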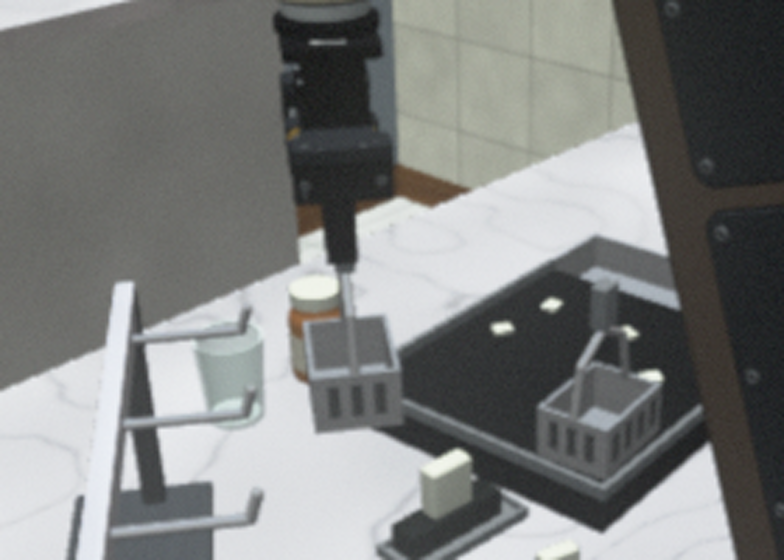

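Call:
step_arm --pt "0 20 0 0 0 0" --pt "0 20 0 0 0 0" --pt "0 20 0 0 0 0" --pt "0 10 0 0 0 0" --pt "0 0 0 0 0 0"

```text
t: 7.3
eef_pos: [579.1, 168.6, 280.4]
tcp_rot: [2.158, 1.57, 1.508]
ft_force: [-0.8, -0.1, -2.2]
opening: 0.251
```

```bash
python3 -c "
from h import *
goal(596,191,281,-36.9)
im=crop('side',170,80,450,280,2.8,'s7.png')"
```

```text
t 7.30 pos [579.1 168.6 280.4] shift now [-0.5 28.1 -0.1] rot [-0.006 -0.    -0.   ] shift after turn [-0.6 28.1  0.1] open 23.8 F [-0.8 -0.1 -2.2] q [0.17 0.42 1.56 0.   1.16 0.82]
```

View pics/s7.png

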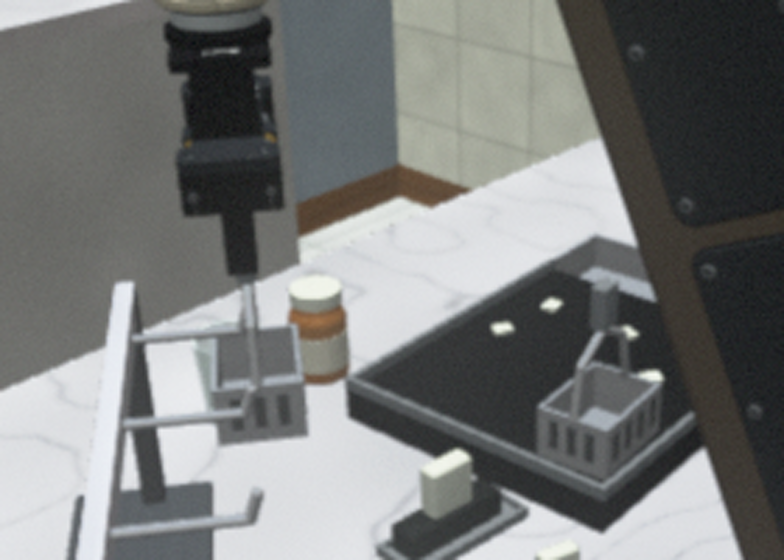

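Call:
step_arm --pt "0 20 0 0 0 0" --pt "0 8 0 0 0 0" --pt "0 0 0 0 0 0"

```text
t: 7.72
eef_pos: [595.4, 189.9, 280.5]
tcp_rot: [-2.253, 1.57, -2.904]
ft_force: [-0.5, -0.5, -2.4]
opening: 0.252
```

Call:
step_arm --pt "12 0 0 0 0 0" --pt "12 0 0 0 0 0" --pt "3 0 0 0 0 0" --pt "0 0 0 0 0 0"

```text
t: 8.22
eef_pos: [594.3, 188.5, 251.0]
tcp_rot: [-2.184, 1.568, -2.836]
ft_force: [-0.7, 0.9, -2.1]
opening: 0.253
```

```bash
python3 -c "
from h import *
goal(596,191,247,-36.9)
im=crop('side',170,80,450,280,2.8,'s8.png')"
```

```text
t 8.22 pos [594.3 188.5 251. ] shift now [ 4.   3.  -0.2] rot [-0.008 -0.002  0.002] shift after turn [ 4.   3.  -0.2] open 24.1 F [-0.7  0.9 -2.1] q [ 0.2   0.48  1.55 -0.    1.12  0.85]
```

View pics/s8.png

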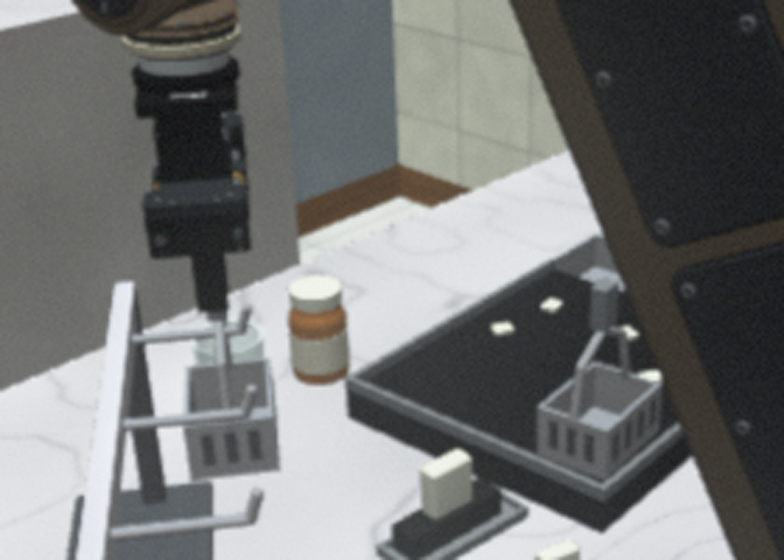

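Bail straddles hook 1 (crop (222,325)). Lower until the weight transfers.

Call:
step_arm --pt "4 0 0 0 0 0" --pt "3 0 0 0 0 0" --pt "0 0 0 0 0 0"

```text
t: 8.65
eef_pos: [594.7, 188.8, 248.0]
tcp_rot: [0.757, 1.569, 0.105]
ft_force: [0.0, -0.1, -2.0]
opening: 0.254
```

```bash
python3 -c "
from h import *
goal(596,191,247,-36.9)
goal(596,191,247,-36.9)
im=crop('side',200,130,300,260,4,'s9.png')"
```

```text
t 8.65 pos [594.7 188.8 248. ] shift now [ 1.   2.6 -0.3] rot [-0.008  0.001 -0.001] shift after turn [ 1.   2.6 -0.3] open 24.1 F [ 0.  -0.1 -2. ] q [ 0.2   0.48  1.55 -0.    1.11  0.85]
t 8.65 pos [594.7 188.8 248. ] shift now [ 1.   2.6 -0.3] rot [-0.008  0.001 -0.001] shift after turn [ 1.   2.6 -0.3] open 24.1 F [ 0.  -0.1 -2. ] q [ 0.2   0.48  1.55 -0.    1.11  0.85]
```

View pics/s9.png

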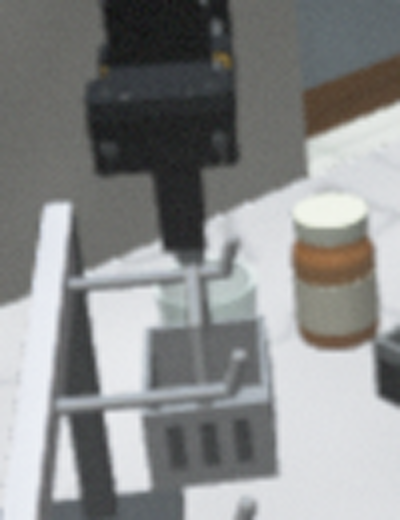

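Call:
step_arm --pt "4 0 0 0 0 0" --pt "3 0 0 0 0 0" --pt "0 0 0 0 0 0"

```text
t: 9.07
eef_pos: [595.0, 189.0, 247.9]
tcp_rot: [0.827, 1.562, 0.176]
ft_force: [-1.5, 0.7, -3.6]
opening: 0.249
```

Call:
step_arm --pt "6 0 0 0 0 0" --pt "6 0 0 0 0 0"

```text
t: 9.32
eef_pos: [597.0, 191.0, 244.8]
tcp_rot: [0.968, 1.548, 0.317]
ft_force: [-12.1, 4.6, 41.0]
opening: 0.251
```

Call:
step_arm --pt "-2 0 0 0 0 0"

```text
t: 9.45
eef_pos: [597.1, 191.3, 247.4]
tcp_rot: [0.969, 1.547, 0.318]
ft_force: [0.2, -0.3, -2.6]
opening: 0.253
```

Call:
step_arm --pt "0 0 0 0 0 0" --pt "0 0 0 0 0 0" --pt "0 0 0 0 0 0" --grip 50

```text
t: 9.82
eef_pos: [597.5, 191.1, 246.4]
tcp_rot: [0.958, 1.547, 0.306]
ft_force: [-0.2, 0.3, 0.1]
opening: 0.496
```

```bash
python3 -c "
from h import *
goal(596,191,320,-36.9)
im=crop('side',200,130,300,260,4,'s10.png')"
```

```text
t 9.82 pos [597.5 191.1 246.4] shift now [-73.6   0.5  -0.1] rot [-0.007  0.014 -0.019] shift after turn [-73.6  -1.   -1.1] open 47.1 F [-0.2  0.3  0.1] q [0.2  0.48 1.56 0.   1.08 0.85]
```

View pics/s10.png

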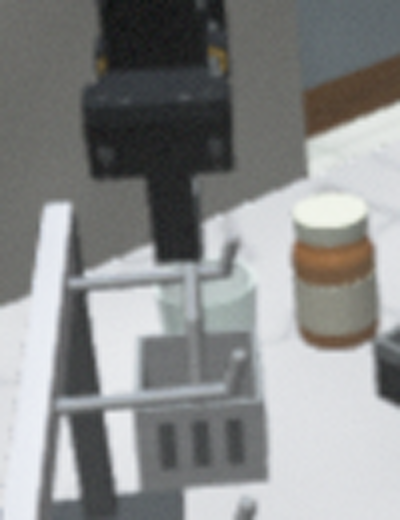

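Call:
step_arm --pt "-15 0 0 0 0 0" --pt "-25 0 0 0 0 0" --pt "-30 0 0 0 0.01 -0.015" --pt "0 0 0 0 0 0" --grip 60

```text
t: 10.38
eef_pos: [596.1, 190.5, 320.7]
tcp_rot: [0.854, 1.565, 0.203]
ft_force: [-0.9, 0.3, -0.6]
opening: 0.63
```

```bash
python3 -c "
from h import *
goal(427.5,-88.5,300,-82.8)
im=crop('side',170,80,450,280,2.8,'s11.png')"
```

```text
t 10.38 pos [596.1 190.5 320.7] shift now [  19.5 -324.1   35. ] rot [ 0.794  0.002 -0.006] shift after turn [  20.7 -202.2  255.6] open 59.8 F [-0.9  0.3 -0.6] q [ 0.2   0.42  1.45 -0.    1.26  0.86]
```

View pics/s11.png

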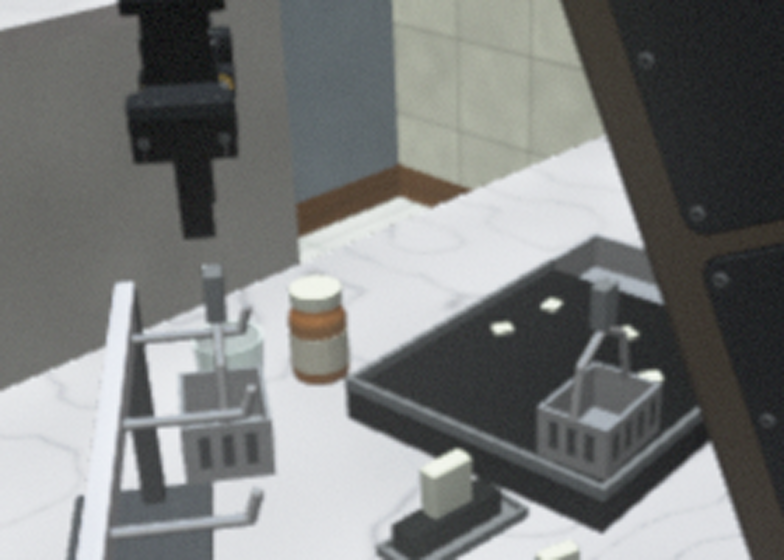

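Call:
step_arm --pt "0 0 0 0.13 0 0" --pt "0 0 0 0.13 0 0" --pt "0 0 0 0.13 0 0" --pt "0 0 0 0.13 0 0" --pt "0 0 0 0.13 0 0" --pt "0 0 0 0.13 0 0" --pt "0 0 0 0 0 0"

```text
t: 11.3
eef_pos: [593.5, 189.8, 313.3]
tcp_rot: [-1.509, 1.566, -2.964]
ft_force: [0.7, 0.9, 0.4]
opening: 0.633
```

Call:
step_arm --pt "0 -32 40 0 0 0" --pt "0 -32 40 0 0 0" --pt "0 -32 40 0 0 0" --pt "0 -32 40 0 0 0" --pt "0 -32 40 0 0 0" --pt "0 -32 40 0 0 0" --pt "0 0 0 0 0 0"

```text
t: 12.18
eef_pos: [426.5, -79.0, 311.1]
tcp_rot: [-1.555, 1.562, -2.984]
ft_force: [0.7, 0.7, 0.0]
opening: 0.633
```

```bash
python3 -c "
from h import *
goal(427.5,-88.5,220,-82.8)"
```

```text
t 12.18 pos [426.5 -79.  311.1] shift now [91.1  0.4  9.5] rot [0.016 0.    0.009] shift after turn [91.1 -0.2  9.5] open 60.2 F [0.7 0.7 0. ] q [-0.33  0.14  1.89 -0.    1.12  1.1 ]
```

Call:
step_arm --pt "0 0 6 0.016 0 0.009" --pt "0 0 0 0 0 0" --pt "30 0 0 0 0 0" --pt "30 0 0 0 0 0" --pt "20 0 0 0 0 0" --pt "0 0 0 0 0 0"

```text
t: 12.92
eef_pos: [430.0, -81.7, 228.5]
tcp_rot: [1.748, 1.569, 0.313]
ft_force: [-0.4, 0.0, 0.9]
opening: 0.63
```

```bash
python3 -c "
from h import *
goal(427.5,-88.5,188,-82.8)
im=crop('side',320,40,480,240,3,'s12.png')"
```

```text
t 12.93 pos [430.  -81.7 228.5] shift now [40.5 -3.5  6.4] rot [ 0.01  -0.    -0.002] shift after turn [40.5 -3.4  6.4] open 59.8 F [-0.4  0.   0.9] q [-0.34  0.24  2.01  0.    0.89  1.09]
```

View pics/s12.png

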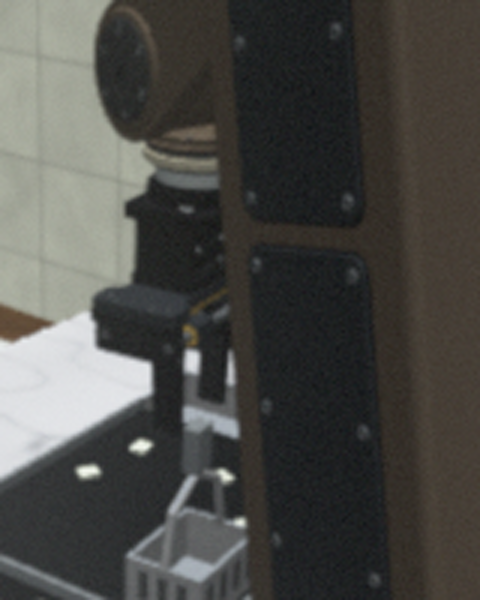

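Call:
step_arm --pt "0 -3.5 6.5 0.01 0 0" --pt "0 0 0 0 0 0" --pt "20 0 0 0 0 0" --pt "20 0 0 0 0 0" --pt "0 0 0 0 0 0"

```text
t: 13.6
eef_pos: [429.5, -89.7, 191.8]
tcp_rot: [1.214, 1.561, -0.232]
ft_force: [-0.6, -0.3, 0.8]
opening: 0.632
```

```bash
python3 -c "
from h import *
goal(427.5,-88.5,188,-82.8)"
```

```text
t 13.60 pos [429.5 -89.7 191.8] shift now [ 3.8 -1.9 -1.5] rot [-0.     0.003 -0.009] shift after turn [ 3.8 -1.8 -1.4] open 60.0 F [-0.6 -0.3  0.8] q [-0.36  0.29  2.06  0.    0.78  1.09]
```

Call:
step_arm --pt "6 -2 -1.5 0 0 0" --pt "2 0 0 0 0 0" --pt "0 0 0 0 0 0" --pt "0 0 0 0 0 0" --pt "0 0 0 0 0 0" --pt "0 0 0 0 0 0" --pt "0 0 0 0 0 0" --grip 0

```text
t: 14.48
eef_pos: [428.0, -88.6, 185.6]
tcp_rot: [1.196, 1.558, -0.25]
ft_force: [0.3, -0.8, -1.0]
opening: 0.25
```

```bash
python3 -c "
from h import *
goal(427.5,-88.5,188,-82.8)"
```

```text
t 14.47 pos [428.  -88.6 185.6] shift now [-2.5 -0.4 -0.2] rot [-0.     0.005 -0.012] shift after turn [-2.4 -0.5 -0.2] open 23.8 F [ 0.3 -0.8 -1. ] q [-0.36  0.3   2.07  0.    0.76  1.09]
```

Call:
step_arm --pt "-15 0 0 0 0 0" --pt "-25 0 0 0 0 0" --pt "-25 0 0 0 0 0" --pt "-25 0 0 0 0 0" --pt "0 0 0 0 0 0"

```text
t: 15.1
eef_pos: [426.2, -88.3, 276.8]
tcp_rot: [1.187, 1.561, -0.258]
ft_force: [-0.2, 0.6, -2.7]
opening: 0.25
```

```bash
python3 -c "
from h import *
p=np.array([478.3,242.1])-np.array([.6,.8])*75
print(p);goal(p[0],p[1],285,-36.9)
im=crop('side',320,40,480,240,3,'s13.png')"
```

```text
[433.3 182.1]
t 15.10 pos [426.2 -88.3 276.8] shift now [  -8.8   40.9 -267.3] rot [-0.801  0.007 -0.007] shift after turn [  -8.2  220.5 -156.7] open 23.7 F [-0.2  0.6 -2.7] q [-0.36  0.17  1.95  0.    1.01  1.09]
```

View pics/s13.png

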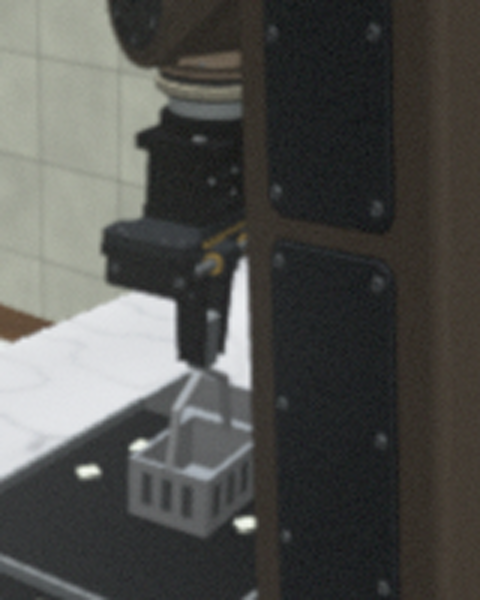

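Call:
step_arm --pt "-1 5 -35 0 0 0" --pt "-1 5 -35 0 0 0" --pt "-1 5 -35 0 0 0" --pt "-1 5 -35 0 0 0" --pt "-1 5 -35 0 0 0" --pt "-1 5 -35 0 0 0" --pt "-1 4 -25 0 0 0" --pt "0 0 0 0 0 0"

```text
t: 16.15
eef_pos: [427.1, 156.0, 270.9]
tcp_rot: [-1.422, 1.562, -2.87]
ft_force: [0.6, 0.0, -2.7]
opening: 0.254
```

Call:
step_arm --pt "-1 0 0 -0.12 0 0" --pt "-1 0 0 -0.12 0 0" --pt "-1 0 0 -0.12 0 0" --pt "-1 0 0 -0.12 0 0" --pt "-1 0 0 -0.12 0 0" --pt "-1 0 0 -0.12 0 0" --pt "-1 0 0 -0.08 0 0" --pt "0 0 0 0 0 0"

```text
t: 17.15
eef_pos: [424.6, 149.5, 269.5]
tcp_rot: [-2.216, 1.548, -2.841]
ft_force: [-0.4, -0.0, -2.1]
opening: 0.25
```

```bash
python3 -c "
from h import *
goal(433.3,182.1,280,-36.9)
crop('side',170,80,450,280,2.8,'s14.png')"
```

```text
t 17.15 pos [424.6 149.5 269.5] shift now [-10.9  31.3 -12.2] rot [ 0.019 -0.014  0.019] shift after turn [-10.5  31.3 -12.7] open 23.7 F [-0.4 -0.  -2.1] q [ 0.19  0.21  1.91 -0.    1.04  0.82]
```

View pics/s14.png

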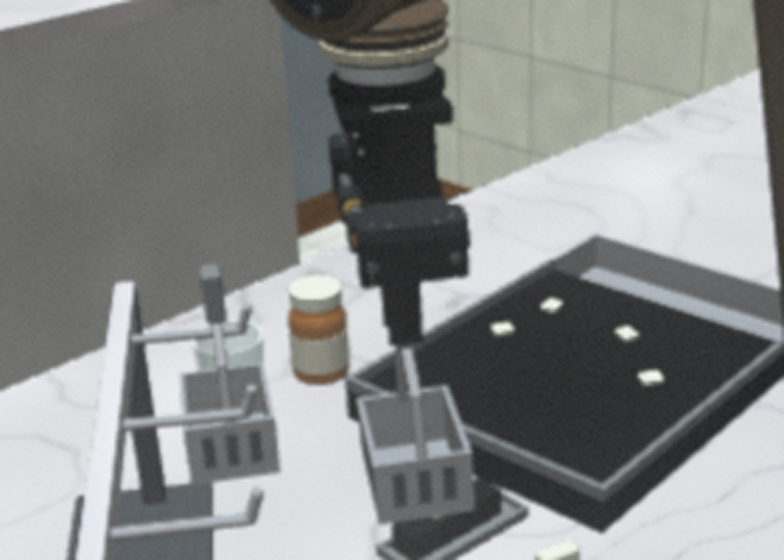

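Call:
step_arm --pt "-11 0 -12 0.019 -0.014 0.019" --pt "0 15 0 0 0 0" --pt "0 15 0 0 0 0" --pt "0 0 0 0 0 0"

```text
t: 17.7
eef_pos: [433.6, 182.6, 281.4]
tcp_rot: [1.034, 1.568, 0.384]
ft_force: [-0.5, 0.5, -3.5]
opening: 0.251
```

```bash
python3 -c "
from h import *
goal(496.3,266.1,280,-36.9)
crop('side',170,80,450,280,2.8,'s15.png')"
```

```text
t 17.70 pos [433.6 182.6 281.4] shift now [  1.6 104.4  -0.7] rot [-0.006  0.001 -0.002] shift after turn [  1.4 104.4  -0. ] open 23.8 F [-0.5  0.5 -3.5] q [0.26 0.22 1.87 0.   1.05 0.91]
```

View pics/s15.png

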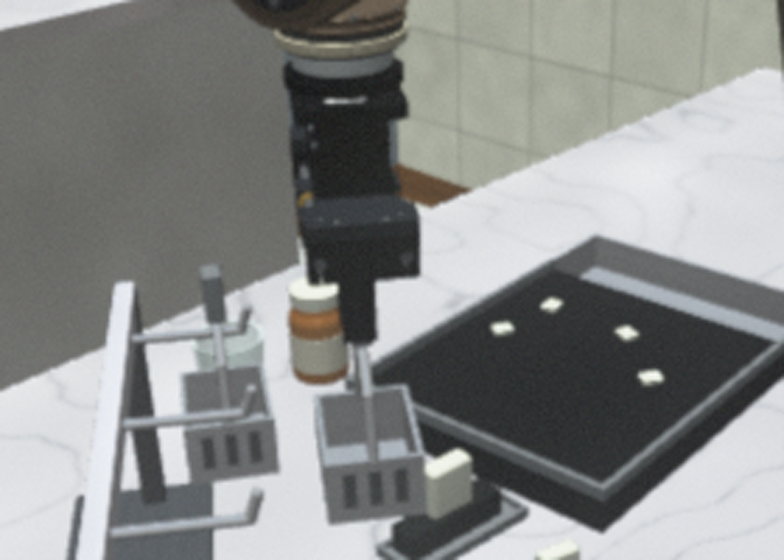

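Call:
step_arm --pt "0 20 0 0 0 0" --pt "0 20 0 0 0 0" --pt "0 20 0 0 0 0" --pt "0 10 0 0 0 0" --pt "0 0 0 0 0 0"

```text
t: 18.38
eef_pos: [476.0, 238.7, 280.1]
tcp_rot: [-1.85, 1.569, -2.5]
ft_force: [0.5, -0.0, -2.9]
opening: 0.253
```

```bash
python3 -c "
from h import *
goal(496.3,266.1,280,-36.9)
im=crop('side',170,80,450,280,2.8,'s16.png')"
```

```text
t 18.38 pos [476.  238.7 280.1] shift now [ 0.1 34.1 -0.4] rot [-0.006 -0.     0.002] shift after turn [ 0.1 34.1 -0.2] open 24.1 F [ 0.5 -0.  -2.9] q [ 0.34  0.32  1.73 -0.    1.1   0.99]
```

View pics/s16.png

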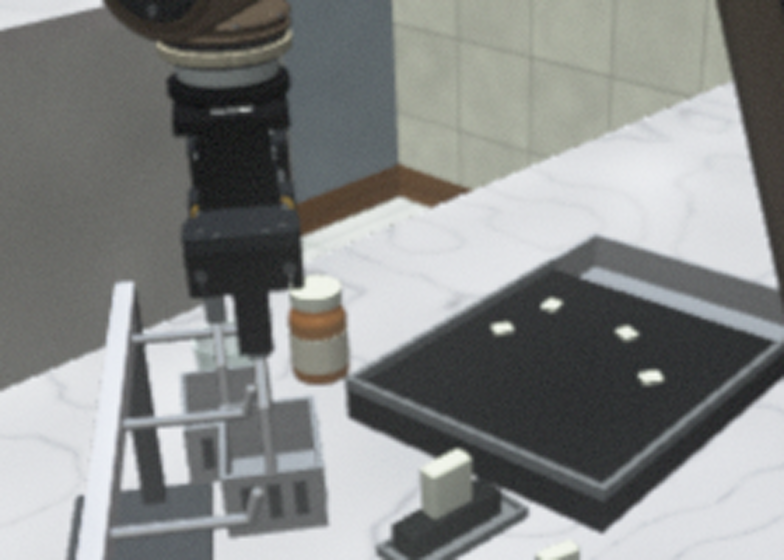

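Call:
step_arm --pt "0 20 0 0 0 0" --pt "0 14 0 0 0 0" --pt "0 0 0 0 0 0" --pt "12 0 0 0 0 0" --pt "12 0 0 0 0 0" --pt "6 0 0 0 0 0" --pt "0 0 0 0 0 0"

```text
t: 19.3
eef_pos: [494.6, 263.4, 247.5]
tcp_rot: [-1.903, 1.566, -2.554]
ft_force: [0.2, -0.6, -2.6]
opening: 0.252
```

```bash
python3 -c "
from h import *
goal(496.3,266.1,243,-36.9)
im=crop('side',170,80,450,280,2.8,'s17.png')"
```

```text
t 19.30 pos [494.6 263.4 247.5] shift now [ 4.5  3.2 -0.3] rot [-0.008 -0.002  0.005] shift after turn [ 4.5  3.2 -0.3] open 23.9 F [ 0.2 -0.6 -2.6] q [ 0.37  0.39  1.71 -0.    1.05  1.02]
```

View pics/s17.png

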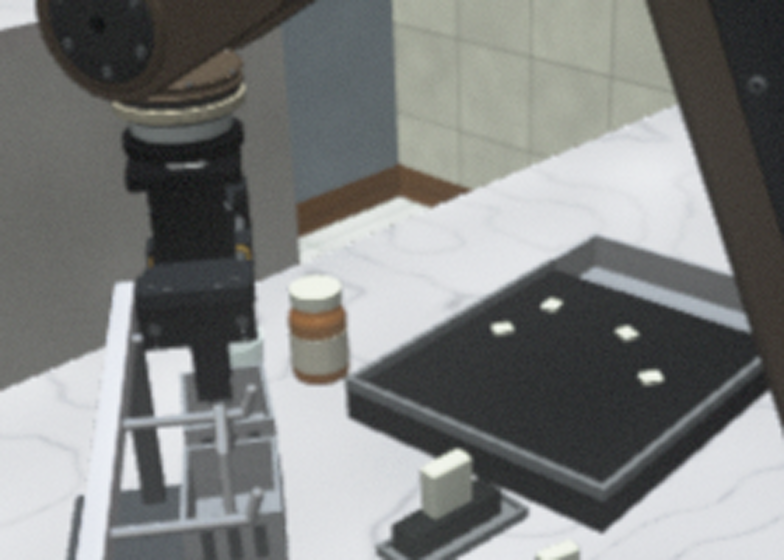

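Call:
step_arm --pt "5 2 0 0 0 0" --pt "4 0 0 0 0 0"

```text
t: 19.6
eef_pos: [496.6, 265.7, 242.3]
tcp_rot: [0.151, 1.57, -0.5]
ft_force: [-10.9, 0.5, 40.6]
opening: 0.249
```

Call:
step_arm --pt "5 0 0 0 0 0"

```text
t: 19.73
eef_pos: [497.3, 266.7, 241.5]
tcp_rot: [1.125, 1.564, 0.473]
ft_force: [-11.3, 0.9, 39.4]
opening: 0.252
```

Call:
step_arm --pt "-2 0 0 0 0 0"

```text
t: 19.85
eef_pos: [497.4, 267.0, 244.5]
tcp_rot: [1.121, 1.562, 0.469]
ft_force: [-0.2, -0.9, -2.7]
opening: 0.25
```

Call:
step_arm --pt "0 0 0 0 0 0" --pt "0 0 0 0 0 0" --pt "0 0 0 0 0 0" --grip 50

```text
t: 20.23
eef_pos: [497.8, 267.1, 244.6]
tcp_rot: [1.091, 1.561, 0.439]
ft_force: [0.3, 0.2, 0.2]
opening: 0.497
```

Call:
step_arm --pt "-15 0 0 0 0 0" --pt "-25 0 0 0 0 0" --pt "-30 0 0 0 0 0" --pt "0 0 0 0 0 0"

```text
t: 20.72
eef_pos: [497.5, 266.8, 318.8]
tcp_rot: [1.087, 1.561, 0.436]
ft_force: [0.3, -0.1, 0.5]
opening: 0.527
```

```bash
python3 -c "
from h import *
goal(464,68,300,-91.8)
im=crop('side',170,80,450,280,2.8,'s18.png')"
```

```text
t 20.73 pos [497.5 266.8 318.8] shift now [  17.7 -178.6   93.9] rot [ 0.95  0.   -0.01] shift after turn [ 18.8 -27.3 199.8] open 50.0 F [ 0.3 -0.1  0.5] q [0.38 0.33 1.61 0.   1.2  1.03]
```

View pics/s18.png

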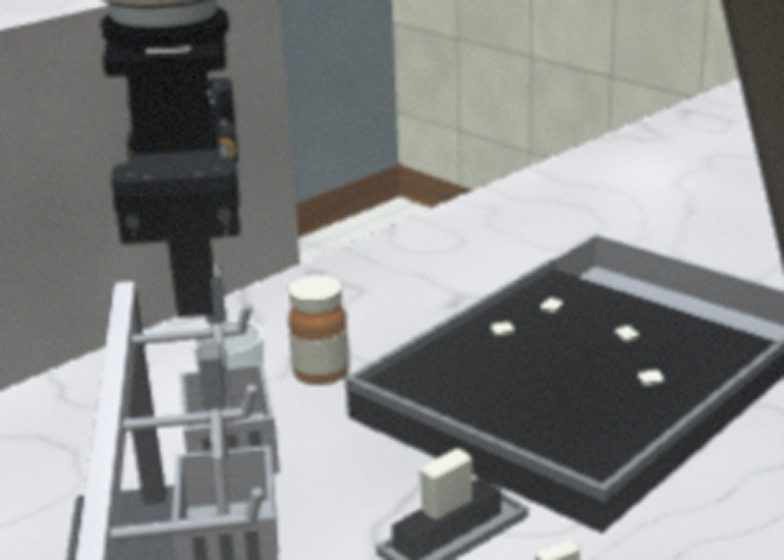

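```bash
python3 - <<'E'
from h import *
np.set_printoptions(precision=1,suppress=True)
t=cv2.imread('pics/top0.png')
k=8;c=cv2.resize(t[195:240,270:335],None,fx=12,fy=12,interpolation=cv2.INTER_CUBIC);cv2.imwrite('pics/scr.png',c)
h=cv2.cvtColor(t,cv2.COLOR_BGR2GRAY)[205:230,280:322]
m=(h>185).astype(np.uint8);cs,_=cv2.findContours(cv2.resize(cv2.resize(h,None,fx=8,fy=8,interpolation=cv2.INTER_CUBIC),None,fx=1,fy=1)[:, :].__gt__(185).astype(np.uint8),0,2)
print([cv2.minAreaRect(q) for q in cs if cv2.contourArea(q)>800])
cs,_=cv2.findContours((cv2.resize(h,None,fx=8,fy=8,interpolation=cv2.INTER_CUBIC)<70).astype(np.uint8),0,2)
print([cv2.minAreaRect(q) for q in cs if cv2.contourArea(q)>800])
E
```

```text
[((135.23768615722656, 85.22048950195312), (117.60810089111328, 46.966224670410156), 6.418786525726318)]
[((146.3263397216797, 91.60497283935547), (282.99957275390625, 81.443603515625), 6.296818256378174)]
```

View pics/scr.png

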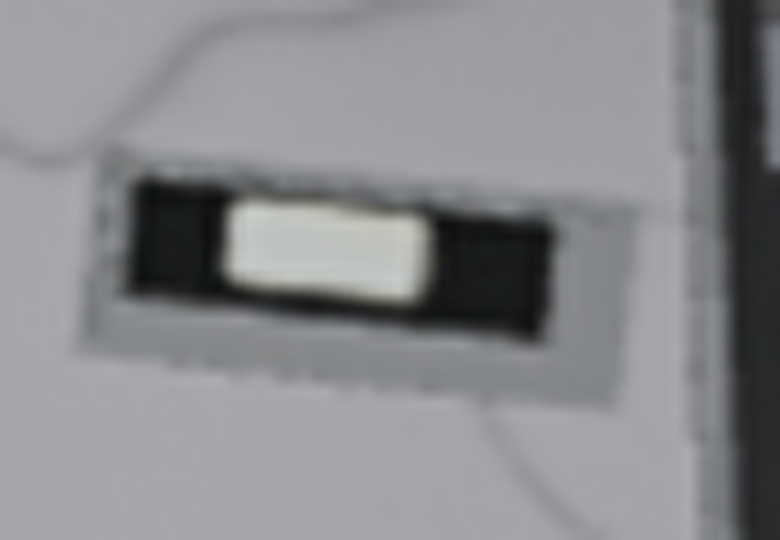

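```bash
python3 - <<'E'
from h import *
np.set_printoptions(precision=1,suppress=True)
C=lambda u,v:((u-.5*12)/12+270.,(v-6)/12+195)
def rect(cs,z):
    p=np.array([onz('top',*C(*c),z) for c in cs]);e=p[1]-p[0]+p[2]-p[3];print(p.mean(0),np.linalg.norm(p[1]-p[0]),np.linalg.norm(p[2]-p[1]),np.degrees(np.arctan2(e[1],e[0])))
rect([(226,197),(433,212),(428,304),(222,289)],77)
rect([(133,178),(555,217),(545,340),(125,295)],31)
rect([(98,155),(638,207),(622,405),(80,350)],11)
goal(464,67,300,-4.5)
E
```

```text
[463.4  69.4  77. ] 46.143490766328696 20.45922526134527 -92.41927089747017
[464.2  69.5  31. ] 98.52576303990593 28.627253864967788 -93.95968032536115
[460.2  65.9  11. ] 128.55140420689364 46.90636585070058 -93.90992227891577
t 20.77 pos [497.1 266.7 317.3] shift now [  16.5 -178.9   94.7] rot [-0.6  0.  -0. ] shift after turn [  17.3 -201.7  -17.3] open 50.2 F [ 0.3 -1.  -0.4] q [0.4 0.3 1.6 0.  1.2 1. ]
```

Call:
step_arm --pt "-1 0 0 -0.12 0 0" --pt "-1 0 0 -0.12 0 0" --pt "-1 0 0 -0.12 0 0" --pt "-1 0 0 -0.12 0 0" --pt "-1 0 0 -0.11 0 0" --pt "0 0 0 0 0 0" --grip 60

```text
t: 21.52
eef_pos: [495.5, 265.9, 317.8]
tcp_rot: [-3.107, 1.57, 3.132]
ft_force: [-0.4, -0.5, 1.2]
opening: 0.635
```

Call:
step_arm --pt "0 -38 -3 0 0 0" --pt "0 -38 -3 0 0 0" --pt "0 -38 -3 0 0 0" --pt "0 -38 -3 0 0 0" --pt "0 -38 -3 0 0 0" --pt "0 0 0 0 0 0"

```text
t: 22.28
eef_pos: [469.1, 71.6, 314.6]
tcp_rot: [-2.927, 1.564, -2.988]
ft_force: [0.3, 0.2, -0.5]
opening: 0.63
```

```bash
python3 -c "
from h import *
goal(463.8,69.5,150,-4)"
```

```text
t 22.27 pos [469.1  71.6 314.6] shift now [164.6  -2.2  -4.1] rot [ 0.009 -0.006  0.001] shift after turn [164.6  -2.5  -5.2] open 59.9 F [ 0.3  0.2 -0.5] q [ 0.01  0.2   1.8  -0.    1.15  0.07]
```

Call:
step_arm --pt "0 -2 -5 0.009 -0.006 0" --pt "30 0 0 0 0 0" --pt "40 0 0 0 0 0" --pt "40 0 0 0 0 0" --pt "40 0 0 0 0 0" --pt "20 0 0 0 0 0" --pt "0 0 0 0 0 0"

```text
t: 23.15
eef_pos: [462.8, 74.7, 139.6]
tcp_rot: [-0.287, 1.569, -0.362]
ft_force: [-0.4, -1.0, 0.4]
opening: 0.631
```

```bash
python3 -c "
from h import *
goal(463.8,69.5,62,-4)
crop('side',250,150,370,280,5,'s20.png')"
```

```text
t 23.15 pos [462.8  74.7 139.6] shift now [77.6 -5.1  1.2] rot [-0.005  0.002  0.001] shift after turn [77.6 -5.2  1.4] open 60.0 F [-0.4 -1.   0.4] q [ 0.02  0.42  2.04 -0.    0.68  0.1 ]
```

View pics/s20.png

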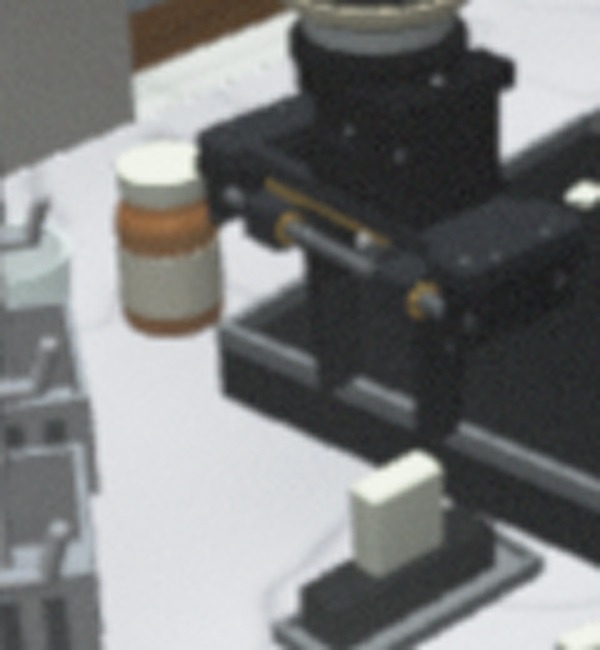

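Call:
step_arm --pt "0 -5 1 -0.005 0 0" --pt "20 0 0 0 0 0" --pt "20 0 0 0 0 0" --pt "0 0 0 0 0 0"

```text
t: 23.7
eef_pos: [466.1, 69.5, 103.7]
tcp_rot: [0.011, 1.56, -0.058]
ft_force: [0.5, -0.2, -0.4]
opening: 0.629
```

```bash
python3 -c "
from h import *
goal(463.8,69.5,62,-4)
crop('side',250,150,370,280,5,'s21.png')"
```

```text
t 23.70 pos [466.1  69.5 103.7] shift now [41.7 -0.2 -2.8] rot [ 0.001  0.011 -0.   ] shift after turn [41.7 -0.2 -2.3] open 59.7 F [ 0.5 -0.2 -0.4] q [ 0.01  0.48  2.07 -0.    0.58  0.08]
```

View pics/s21.png

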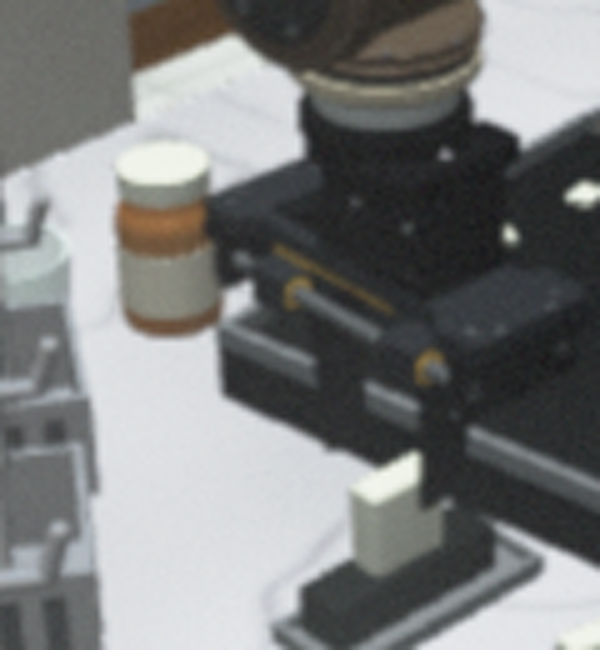

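Call:
step_arm --pt "20 0 -2 0 0.011 0" --pt "20 0 0 0 0 0" --pt "2 0 0 0 0 0" --pt "0 0 0 0 0 0"

```text
t: 24.25
eef_pos: [467.3, 69.5, 66.3]
tcp_rot: [0.093, 1.562, 0.024]
ft_force: [0.0, -0.2, -0.1]
opening: 0.63
```

```bash
python3 -c "
from h import *
goal(463.8,69.5,62,-4)"
```

```text
t 24.25 pos [467.3  69.5  66.3] shift now [ 4.3 -0.3 -3.6] rot [ 0.001  0.009 -0.001] shift after turn [ 4.3 -0.3 -3.5] open 59.9 F [ 0.  -0.2 -0.1] q [0.01 0.55 2.09 0.   0.48 0.08]
```

Call:
step_arm --pt "6 0 -4 0 0.009 0" --pt "2 0 0 0 0 0" --pt "0 0 0 0 0 0" --pt "0 0 0 0 0 0" --pt "0 0 0 0 0 0" --pt "0 0 0 0 0 0" --pt "0 0 0 0 0 0" --grip 0

```text
t: 25.12
eef_pos: [463.8, 69.9, 59.5]
tcp_rot: [0.539, 1.569, 0.47]
ft_force: [0.2, 0.2, 0.2]
opening: 0.208
```

```bash
python3 -c "
from h import *
goal(463.8,69.5,62,-4)
crop('side',250,150,370,280,5,'s22.png')"
```

```text
t 25.12 pos [463.8  69.9  59.5] shift now [-2.5 -0.4  0. ] rot [ 0.001  0.002 -0.001] shift after turn [-2.5 -0.4  0. ] open 19.8 F [0.2 0.2 0.2] q [0.01 0.57 2.1  0.   0.47 0.08]
```

View pics/s22.png

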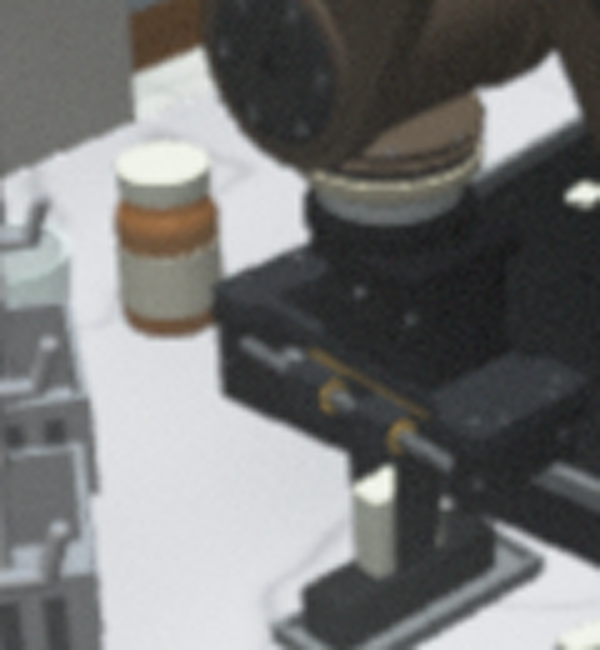

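```bash
python3 - <<'E'
from h import *
np.set_printoptions(precision=1,suppress=True)
print(tri(296.8,215.3,328.8,245.2), onz('side',328.8,245.2,77), onz('top',296.8,215.3,77))
p=env.state()['eef_pos']
print(proj('side',p),(proj('side',p)-[250,150])*5)
for d in(-22,22):print((proj('side',[454,69.5+d,77])-[250,150])*5)
E
```

```text
(array([463.1,  68.9,  74.3]), np.float64(1.704075983113213)) [459.6  71.2  77. ] [463.6  69.3  77. ]
[328.1 250.5] [390.3 502.4]
[438.1 459.1]
[371.9 499.5]
```

Call:
step_arm --pt "-10 0 0 0 0 0" --pt "-25 0 0 0 0 0" --pt "-30 0 0 0 0 0" --pt "-20 0 0 0 0 0" --pt "0 0 0 0 0 0"

```text
t: 25.8
eef_pos: [463.3, 69.8, 148.9]
tcp_rot: [0.61, 1.569, 0.541]
ft_force: [0.3, -1.0, -2.3]
opening: 0.209
```

```bash
python3 -c "
from h import *
E=np.array([540,-347.]);a=np.radians(3.9);ex=np.array([np.cos(a),np.sin(a)]);ey=np.array([-np.sin(a),np.cos(a)])
print([ (E+ex*x+ey*y).round(1) for x,y in [(-75,190),(-75,-8),(-8,130),(-8,-8),(86,198),(86,-8)]])
for c in [(628.4,-186.2),(624.1,-261.4),(526.3,-263.6),(455.2,-207.1)]: d=np.array(c)-E;print(d@ex,d@ey)
goal(*(E+ex*-75+ey*190),140,-86.1)
crop('side',250,100,450,280,4,'s23.png')"
```

```text
[array([ 452.3, -162.5]), array([ 465.7, -360.1]), array([ 523.2, -217.8]), array([ 532.6, -355.5]), array([ 612.3, -143.6]), array([ 626.3, -349.1])]
99.13214898803939 154.4150803419574
89.72735673101968 79.68168832338046
-7.995799378566142 84.13867833700336
-75.08828768119112 145.34372725751422
t 25.80 pos [463.3  69.8 148.9] shift now [   8.7 -232.5    5.1] rot [ 1.433  0.    -0.002] shift after turn [  8.9 -26.8 231. ] open 19.8 F [ 0.3 -1.  -2.3] q [0.01 0.4  2.03 0.   0.7  0.08]
```

View pics/s23.png

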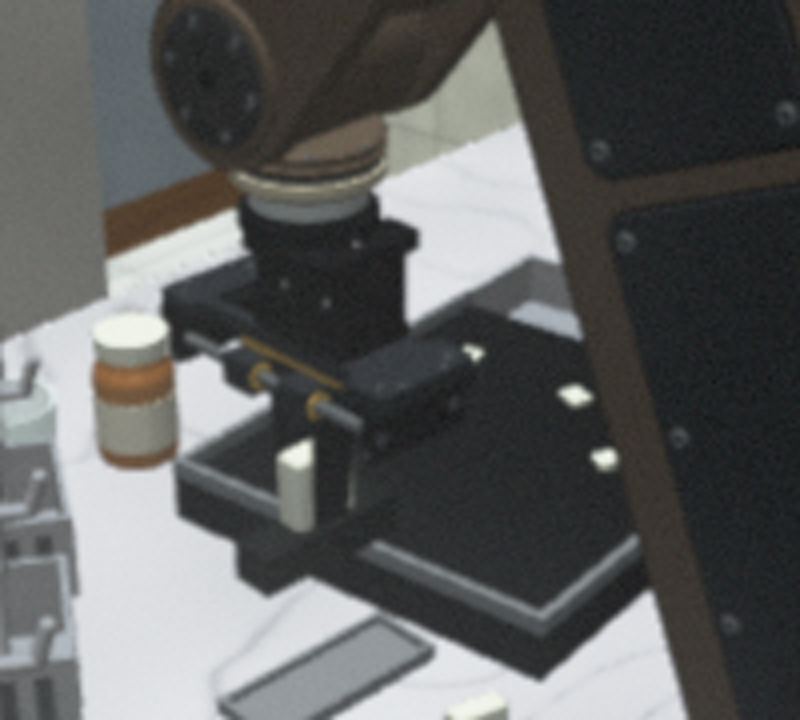

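Call:
step_arm --pt "0 -38 0 0 0 0" --pt "0 -38 0 0 0 0" --pt "0 -38 0 0 0 0" --pt "0 -38 0 0 0 0" --pt "0 -20 0 0 0 0" --pt "0 0 0 0 0 0"

```text
t: 26.6
eef_pos: [448.7, -106.1, 142.9]
tcp_rot: [2.792, 1.563, 2.725]
ft_force: [0.4, 0.3, -2.1]
opening: 0.209
```

Call:
step_arm --pt "-1 0 0 0.15 0 0" --pt "-1 0 0 0.15 0 0" --pt "-1 0 0 0.15 0 0" --pt "-1 0 0 0.15 0 0" --pt "-1 0 0 0.15 0 0" --pt "-1 0 0 0.15 0 0" --pt "-1 0 0 0.15 0 0" --pt "-1 0 0 0.15 0 0"

```text
t: 27.6
eef_pos: [446.4, -99.0, 146.0]
tcp_rot: [-2.259, 1.552, 2.721]
ft_force: [-0.4, 0.6, -1.4]
opening: 0.214
```

```bash
python3 -c "
from h import *
goal(452.3,-162.5,140,-86.1)"
```

```text
t 27.60 pos [446.4 -99.  146. ] shift now [  5.4 -11.1  62.8] rot [ 0.2   -0.01   0.015] shift after turn [ 6.   1.6 63.7] open 20.3 F [-0.4  0.6 -1.4] q [-0.36  0.4   2.05  0.    0.71  0.94]
```

Call:
step_arm --pt "0 0 0 0.1 -0.005 0.008" --pt "0 0 0 0.1 -0.005 0.008" --pt "0 1.5 30 0 0 0" --pt "0 0 30 0 0 0" --pt "0 0 0 0 0 0"

```text
t: 28.22
eef_pos: [450.9, -155.0, 143.0]
tcp_rot: [-2.244, 1.566, 2.532]
ft_force: [-0.8, 0.1, -1.3]
opening: 0.211
```

```bash
python3 -c "
from h import *
goal(452.3,-162.5,92,-86.1)
crop('side',300,50,500,280,3.2,'s24.png')
crop('top',270,130,500,280,3.4,'t24.png')"
```

```text
t 28.23 pos [ 450.9 -155.   143. ] shift now [51.   1.2  7.8] rot [-0.004 -0.003  0.004] shift after turn [51.   0.9  7.6] open 20.0 F [-0.8  0.1 -1.3] q [-0.47  0.42  2.02  0.    0.71  1.04]
```

View pics/s24.png

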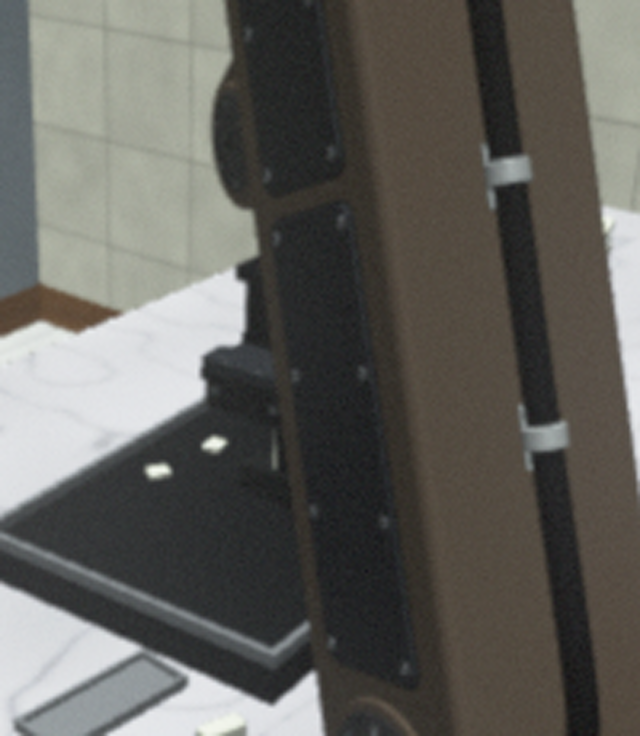

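View pics/t24.png

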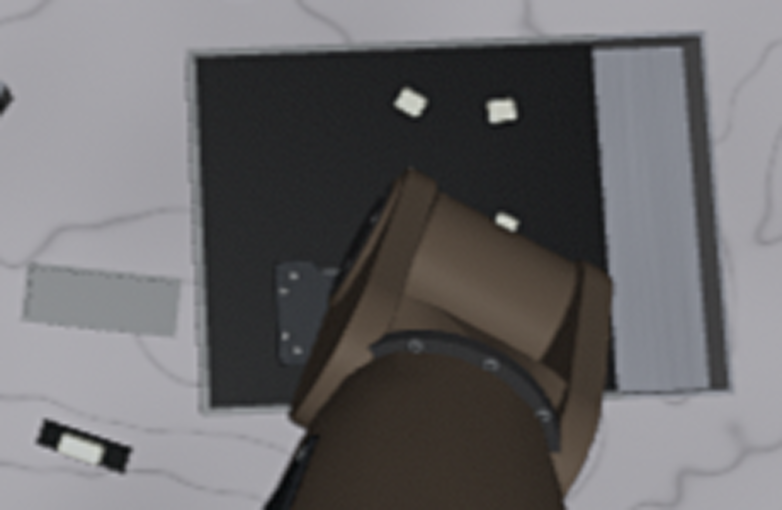

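Call:
step_arm --pt "25 1 0 0 0 0" --pt "22 0 0 0 0 0" --pt "3 0 0 0 0 0" --pt "0 0 0 0 0 0"

```text
t: 28.82
eef_pos: [451.1, -149.4, 92.2]
tcp_rot: [-2.27, 1.564, 2.511]
ft_force: [0.4, 0.5, -1.3]
opening: 0.209
```

```bash
python3 -c "
from h import *
goal(465.7,-360,90,-86.1)"
```

```text
t 28.82 pos [ 451.1 -149.4   92.2] shift now [1.300e+00 2.000e-01 2.111e+02] rot [ 0.    -0.004  0.005] shift after turn [  2.2   0.3 211.1] open 19.8 F [ 0.4  0.5 -1.3] q [-0.46  0.51  2.06  0.    0.58  1.04]
```

Call:
step_arm --pt "3 0 0 0 -0.004 0.005" --pt "2 0 12 0 0 0" --pt "1 0 16 0 0 0" --pt "1 0 16 0 0 0"

```text
t: 29.32
eef_pos: [454.7, -191.3, 89.5]
tcp_rot: [1.756, 1.567, 0.254]
ft_force: [0.2, 4.5, 8.0]
opening: 0.207
```

```bash
python3 -c "
from h import *
goal(465.7,-360,90,-86.1)"
```

```text
t 29.32 pos [ 454.7 -191.3   89.5] shift now [ -0.6  -0.7 169. ] rot [ 0.001 -0.001 -0.004] shift after turn [ -0.5  -0.5 169. ] open 19.7 F [0.2 4.5 8. ] q [-0.53  0.53  2.03  0.    0.58  0.96]
```

Light contact with the deck (8 N). Continue the sweep.

Call:
step_arm --pt "1 0 18 0 0 0" --pt "1 0 18 0 0 0" --pt "1 0 18 0 0 0" --pt "1 0 18 0 0 0" --pt "1 0 18 0 0 0"

```text
t: 29.95
eef_pos: [461.2, -282.8, 89.6]
tcp_rot: [1.72, 1.563, 0.216]
ft_force: [-0.2, 5.0, 10.0]
opening: 0.211
```

```bash
python3 -c "
from h import *
goal(465.7,-360,90,-86.1)"
```

```text
t 29.95 pos [ 461.2 -282.8   89.6] shift now [-0.5 -0.6 77.4] rot [-0.002 -0.001 -0.007] shift after turn [-0.4 -0.8 77.4] open 20.1 F [-0.2  5.  10. ] q [-0.67  0.58  1.91  0.01  0.65  0.82]
```

Call:
step_arm --pt "1 0 18 0 0 0" --pt "1 0 18 0 0 0" --pt "0 0 18 0 0 0" --pt "0 0 18 0 0 0" --pt "0 0 5 0 0 0" --pt "0 0 0 0 0 0"

```text
t: 30.7
eef_pos: [466.1, -363.6, 90.1]
tcp_rot: [1.587, 1.561, 0.08]
ft_force: [-0.3, 0.6, -2.0]
opening: 0.21
```

```bash
python3 -c "
from h import *
goal(465.7,-360,90,-86.1)
crop('top',270,130,500,280,3.4,'t25.png')"
```

```text
t 30.70 pos [ 466.1 -363.6   90.1] shift now [ 0.1 -0.2 -3.7] rot [-0.004 -0.    -0.009] shift after turn [ 0.1 -0.2 -3.7] open 19.9 F [-0.3  0.6 -2. ] q [-0.78  0.63  1.79  0.01  0.72  0.72]
```

View pics/t25.png

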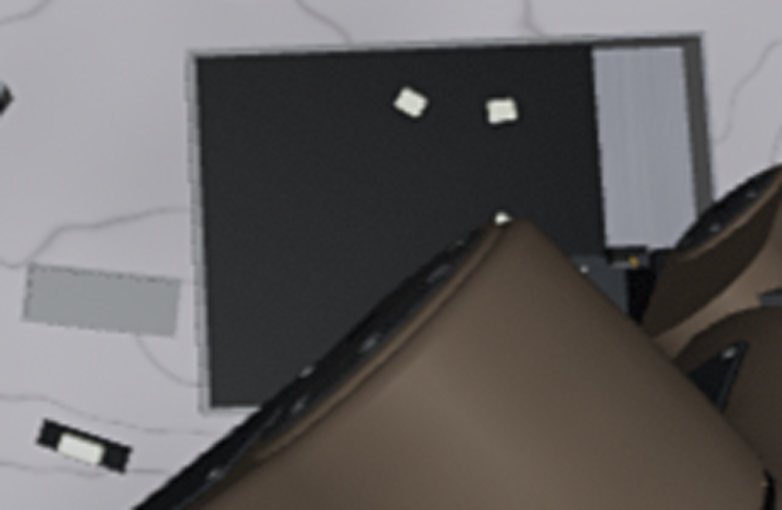

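Call:
step_arm --pt "-25 0 0 0 0 0" --pt "-25 0 0 0 0 0" --pt "0 0 0 0 0 0"

```text
t: 31.12
eef_pos: [465.5, -361.6, 140.4]
tcp_rot: [1.835, 1.563, 0.33]
ft_force: [0.2, 0.2, -1.0]
opening: 0.209
```

```bash
python3 -c "
from h import *
goal(523.2,-213,140,-86.1)"
```

```text
t 31.12 pos [ 465.5 -361.6  140.4] shift now [   1.2   67.3 -144.5] rot [-0.003 -0.002 -0.008] shift after turn [   0.4   67.7 -144.3] open 19.8 F [ 0.2  0.2 -1. ] q [-0.78  0.56  1.75  0.01  0.83  0.72]
```

Call:
step_arm --pt "0 17 -35 0 0 -0.008" --pt "0 17 -35 0 0 0" --pt "0 17 -35 0 0 0" --pt "0 16 -35 0 0 0" --pt "0 0 0 0 0 0"

```text
t: 31.75
eef_pos: [522.8, -211.2, 135.4]
tcp_rot: [-2.382, 1.563, 2.396]
ft_force: [-0.9, -0.4, -1.5]
opening: 0.209
```

```bash
python3 -c "
from h import *
goal(523.2,-215,92,-86.1)
crop('top',270,130,500,280,3.4,'t26.png');crop('side',300,50,500,280,3.2,'s26.png')"
```

```text
t 31.75 pos [ 522.8 -211.2  135.4] shift now [43.4  0.3  4.1] rot [-0.003 -0.005  0.005] shift after turn [43.4  0.1  3.8] open 19.9 F [-0.9 -0.4 -1.5] q [-0.5   0.54  1.81  0.    0.8   1.  ]
```

View pics/t26.png

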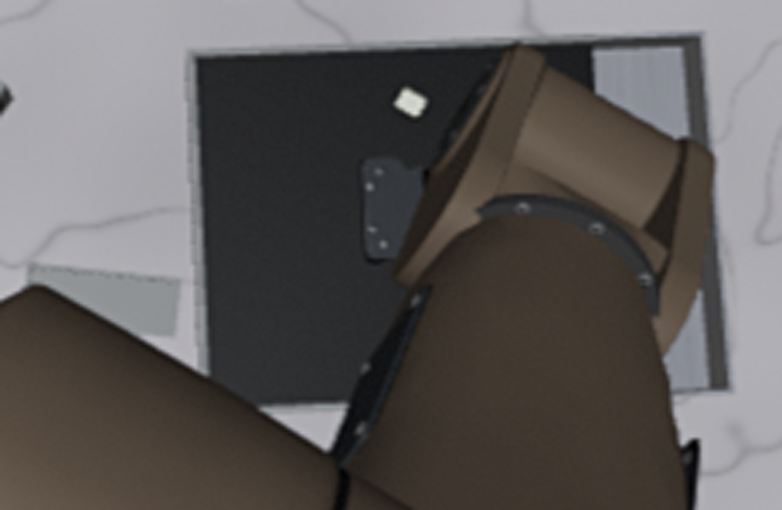

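View pics/s26.png

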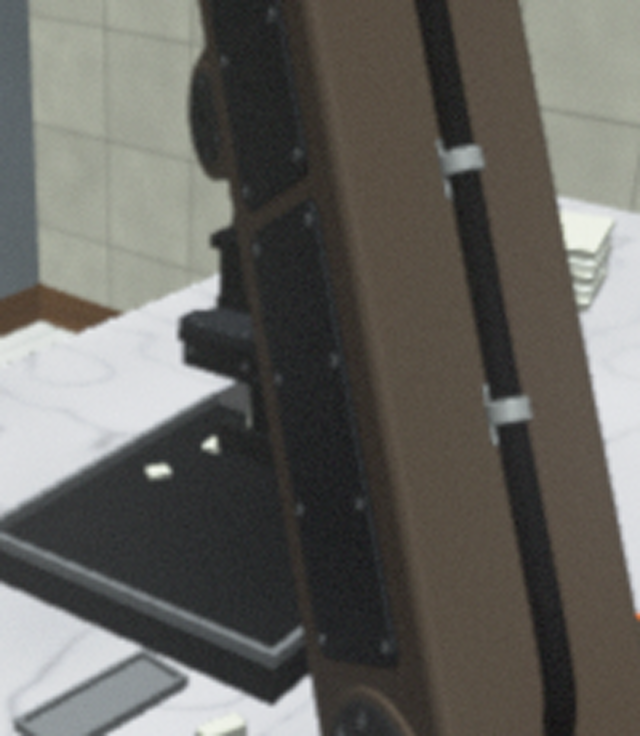

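Call:
step_arm --pt "22 0 0 0 0 0" --pt "20 0 0 0 0 0" --pt "4 0 0 0 0 0" --pt "2 0 10 0 0 0" --pt "1 0 16 0 0 0"

```text
t: 32.48
eef_pos: [522.7, -240.2, 89.3]
tcp_rot: [-2.816, 1.562, 1.955]
ft_force: [0.6, 2.4, 3.2]
opening: 0.209
```

```bash
python3 -c "
from h import *
goal(532.6,-358,90,-86.1)"
```

```text
t 32.48 pos [ 522.7 -240.2   89.3] shift now [ -1.6   2.9 118.2] rot [-0.01  -0.008  0.003] shift after turn [ -0.7   1.8 118.2] open 19.9 F [0.6 2.4 3.2] q [-0.55  0.61  1.82  0.01  0.72  0.96]
```

Call:
step_arm --pt "1 2 18 -0.01 -0.008 0" --pt "1 0 18 0 0 0" --pt "1 0 18 0 0 0" --pt "1 0 18 0 0 0" --pt "0 0 18 0 0 0" --pt "0 0 18 0 0 0" --pt "0 0 8 0 0 0" --pt "0 0 0 0 0 0"

```text
t: 33.48
eef_pos: [530.2, -364.6, 89.2]
tcp_rot: [-2.666, 1.57, 2.106]
ft_force: [0.8, -0.5, 1.4]
opening: 0.208
```

Call:
step_arm --pt "-25 0 0 0 0 0" --pt "-25 0 0 0 0 0" --pt "0 0 0 0 0 0"

```text
t: 33.85
eef_pos: [529.8, -363.2, 139.1]
tcp_rot: [-2.431, 1.567, 2.343]
ft_force: [0.4, -0.0, -1.4]
opening: 0.208
```

```bash
python3 -c "
from h import *
goal(612.3,-143.6,140,-86.1)
crop('top',270,130,500,280,3.4,'t27.png');crop('side',300,50,500,280,3.2,'s27.png')"
```

```text
t 33.85 pos [ 529.8 -363.2  139.1] shift now [  -0.5   95.8 -214.1] rot [-0.007 -0.003  0.002] shift after turn [  -0.9   97.2 -213.4] open 19.7 F [ 0.4 -0.  -1.4] q [-0.7   0.62  1.61  0.    0.91  0.81]
```

View pics/t27.png

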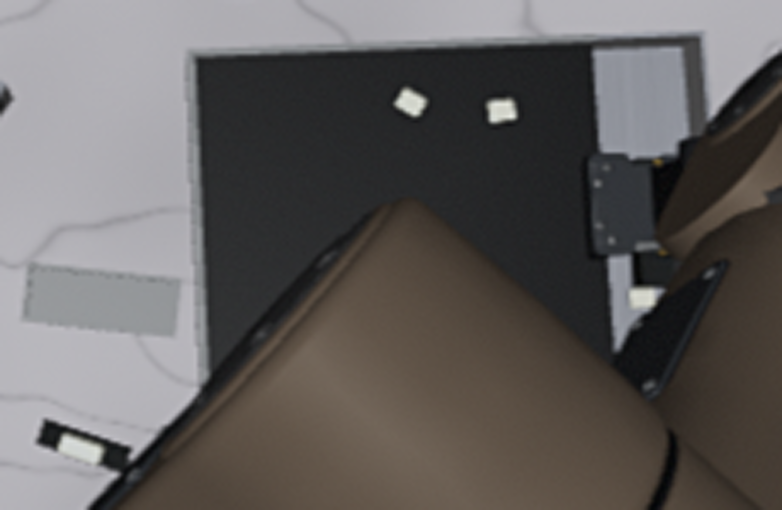

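View pics/s27.png

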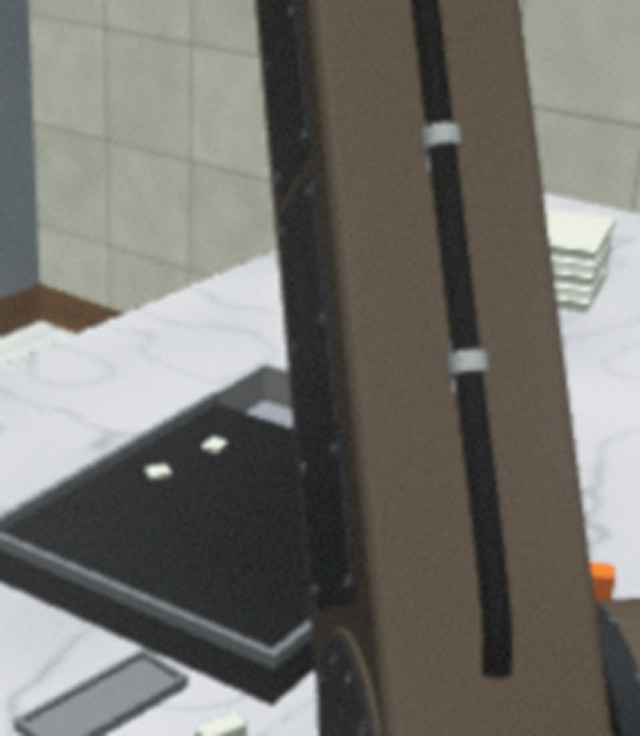

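Call:
step_arm --pt "0 16 -35 0 0 0" --pt "0 16 -35 0 0 0" --pt "0 16 -35 0 0 0" --pt "0 16 -35 0 0 0" --pt "0 16 -35 0 0 0" --pt "0 16 -35 0 0 0" --pt "0 0 0 0 0 0"

```text
t: 34.83
eef_pos: [611.2, -138.6, 127.7]
tcp_rot: [-2.187, 1.551, 2.586]
ft_force: [-0.2, 0.6, -2.1]
opening: 0.209
```

```bash
python3 -c "
from h import *
goal(612.3,-143.6,92,-86.1)
crop('top',270,130,500,280,3.4,'t28.png');crop('side',300,50,500,280,3.2,'s28.png')"
```

```text
t 34.83 pos [ 611.2 -138.6  127.7] shift now [35.6  1.3  5.5] rot [-0.007 -0.012  0.016] shift after turn [35.7  0.7  5.1] open 19.8 F [-0.2  0.6 -2.1] q [-0.33  0.62  1.65  0.01  0.89  1.18]
```

View pics/t28.png

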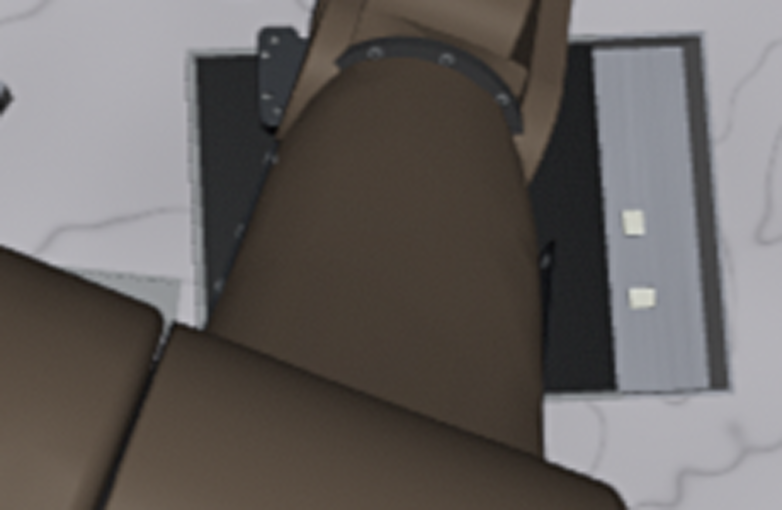

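View pics/s28.png

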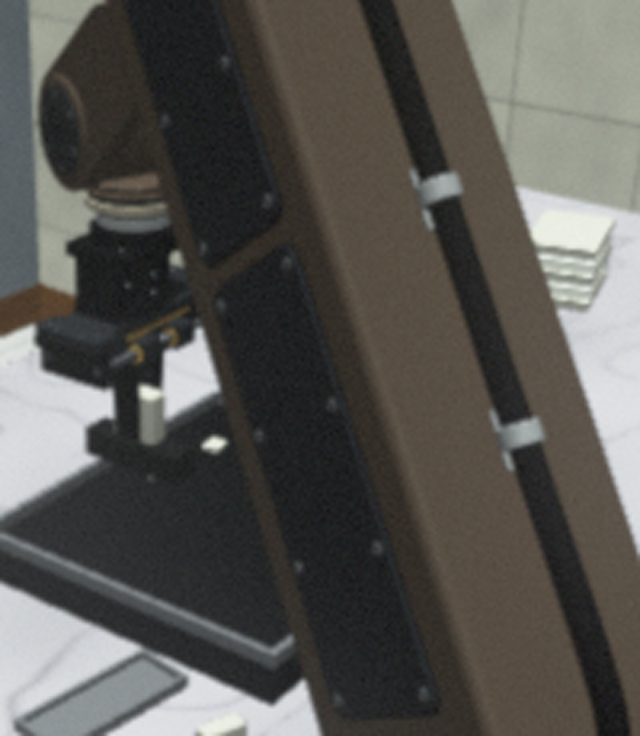

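Call:
step_arm --pt "15 1 0 -0.007 -0.012 0.016" --pt "18 0 0 0 0 0" --pt "3 0 0 0 0 0" --pt "0 0 0 0 0 0"

```text
t: 35.42
eef_pos: [610.3, -143.8, 89.3]
tcp_rot: [-1.365, 1.569, -2.874]
ft_force: [1.5, 2.1, 3.9]
opening: 0.206
```

```bash
python3 -c "
from h import *
goal(626.3,-352,90,-86.1)
crop('side',300,120,420,260,5,'s29.png')"
```

```text
t 35.42 pos [ 610.3 -143.8   89.3] shift now [ -0.6   3.1 208.8] rot [-0.006  0.     0.002] shift after turn [ -0.7   1.8 208.8] open 19.6 F [1.5 2.1 3.9] q [-0.34  0.67  1.69 -0.    0.79  1.17]
```

View pics/s29.png

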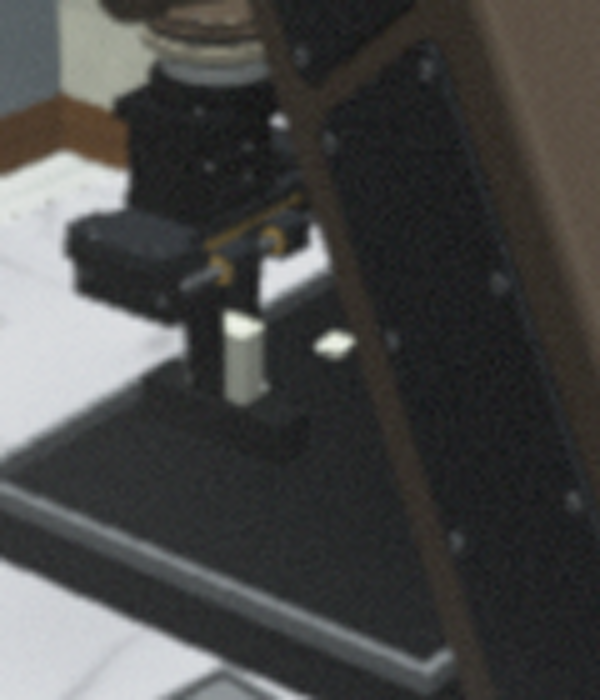

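Call:
step_arm --pt "0.5 2 14 -0.006 0 0" --pt "1 0 18 0 0 0" --pt "1 0 18 0 0 0" --pt "1 0 18 0 0 0" --pt "1 0 18 0 0 0" --pt "1 0 18 0 0 0"

```text
t: 36.22
eef_pos: [621.3, -254.0, 89.5]
tcp_rot: [1.582, 1.567, 0.078]
ft_force: [0.0, 4.8, 6.5]
opening: 0.207
```

```bash
python3 -c "
from h import *
goal(626.3,-356,90,-86.1)"
```

```text
t 36.23 pos [ 621.3 -254.    89.5] shift now [ -0.5  -1.8 102.1] rot [-0.002 -0.    -0.004] shift after turn [ -0.5  -2.  102.1] open 19.6 F [0.  4.8 6.5] q [-0.49  0.72  1.57  0.    0.85  1.02]
```

Call:
step_arm --pt "1 -1 18 0 0 0" --pt "1 0 18 0 0 0" --pt "1 0 18 0 0 0" --pt "0 0 18 0 0 0" --pt "0 0 18 0 0 0" --pt "0 0 10 0 0 0" --pt "0 0 0 0 0 0"

```text
t: 37.1
eef_pos: [626.4, -364.8, 89.5]
tcp_rot: [1.478, 1.563, -0.032]
ft_force: [-0.6, -0.4, -1.3]
opening: 0.21
```

Call:
step_arm --pt "-25 0 0 0 0 0" --pt "-25 0 0 0 0 0" --pt "0 0 0 0 0 0"

```text
t: 37.48
eef_pos: [625.9, -363.3, 139.5]
tcp_rot: [1.745, 1.565, 0.237]
ft_force: [0.7, -0.1, -1.1]
opening: 0.209
```

```bash
python3 -c "
from h import *
goal(500,-150,140,-86.1)
crop('top',270,130,500,280,3.4,'t30.png');crop('side',300,50,500,280,3.2,'s30.png')"
```

```text
t 37.48 pos [ 625.9 -363.3  139.5] shift now [  -0.9 -112.3 -220.8] rot [-0.006 -0.001 -0.006] shift after turn [  -0.5 -111.1 -221.4] open 19.9 F [ 0.7 -0.1 -1.1] q [-0.62  0.73  1.39  0.    1.03  0.89]
```

View pics/t30.png

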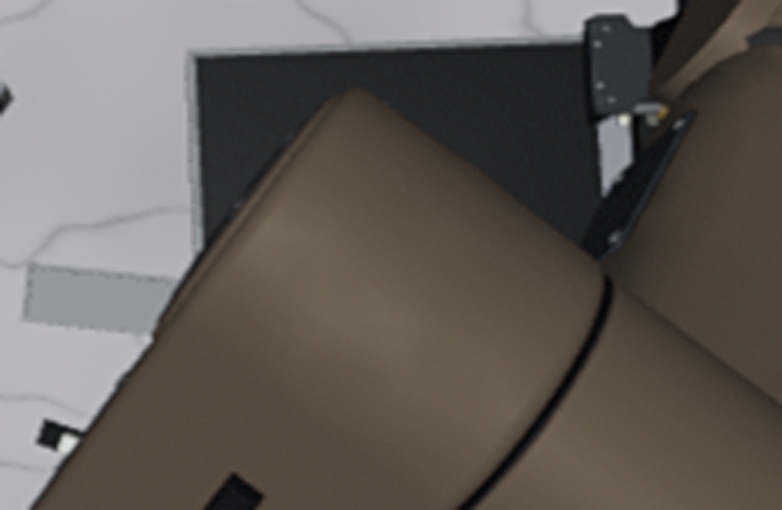

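View pics/s30.png

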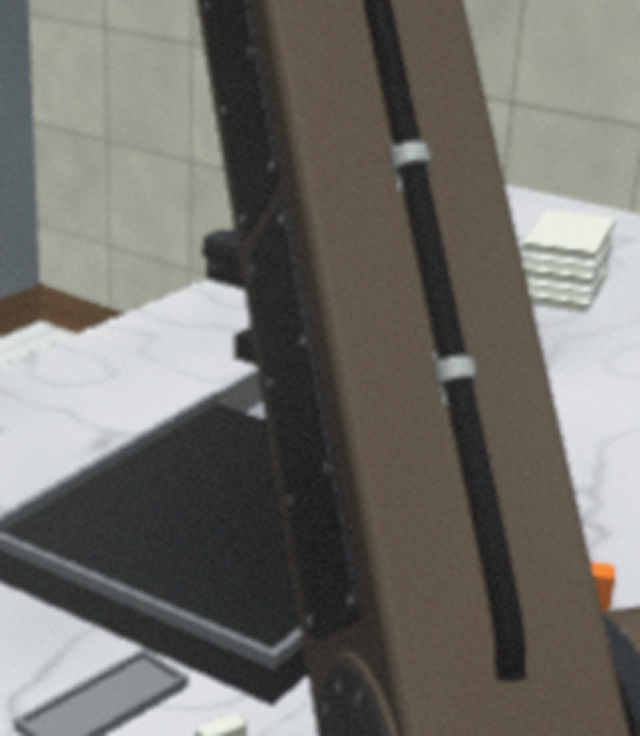

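Call:
step_arm --pt "-1 -18 -37 0 0 0" --pt "-1 -18 -37 0 0 0" --pt "-1 -18 -37 0 0 0" --pt "-1 -18 -37 0 0 0" --pt "-1 -18 -37 0 0 0" --pt "-1 -18 -37 0 0 0" --pt "0 0 -20 0 0 0" --pt "0 0 0 0 0 0"

```text
t: 38.58
eef_pos: [495.1, -118.7, 135.4]
tcp_rot: [-2.459, 1.558, 2.317]
ft_force: [-0.4, -0.6, -1.0]
opening: 0.21
```

```bash
python3 -c "
from h import *
goal(461,66,150,-4)
crop('top',270,130,500,280,3.4,'t31.png');crop('side',300,50,500,280,3.2,'s31.png')"
```

```text
t 38.58 pos [ 495.1 -118.7  135.4] shift now [ -12.6  -22.4 -186.6] rot [-1.438 -0.014 -0.   ] shift after turn [-14.6 181.9 -46.9] open 20.0 F [-0.4 -0.6 -1. ] q [-0.37  0.47  1.94  0.01  0.73  1.13]
```

View pics/t31.png

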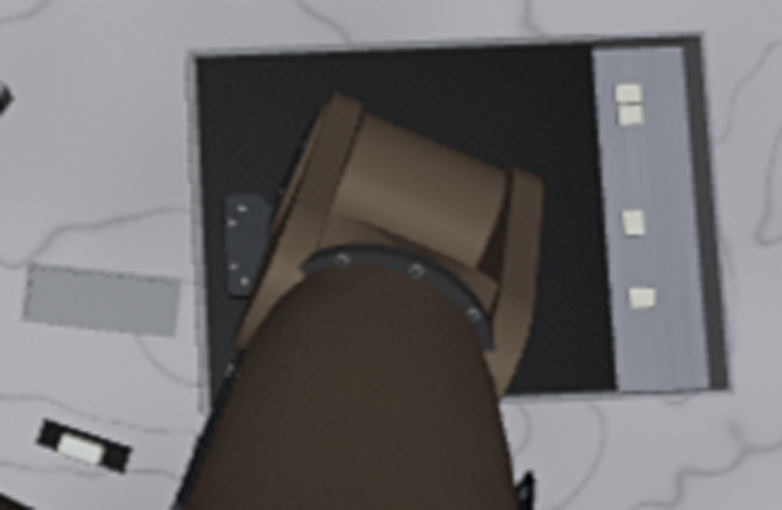

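View pics/s31.png

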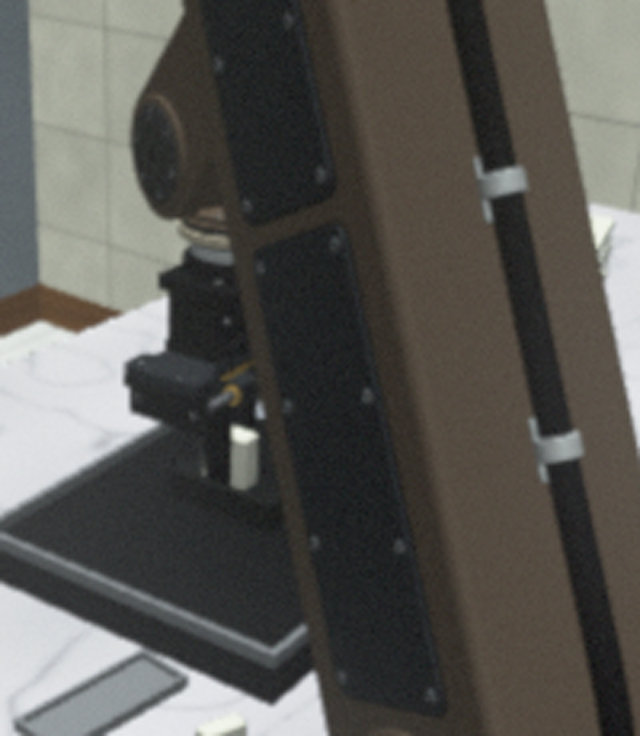

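Call:
step_arm --pt "-15 0 0 -0.145 0 0" --pt "-1 0 0 -0.145 0 0" --pt "-1 0 0 -0.145 0 0" --pt "-1 0 0 -0.145 0 0" --pt "-1 0 0 -0.145 0 0" --pt "-1 0 0 -0.145 0 0" --pt "-1 0 0 -0.145 0 0" --pt "-1 0 0 -0.145 0 0"

```text
t: 39.67
eef_pos: [500.1, -129.0, 155.6]
tcp_rot: [2.614, 1.56, 2.295]
ft_force: [-0.4, 0.3, -1.2]
opening: 0.209
```

Call:
step_arm --pt "-1 0 0 -0.14 0 0" --pt "-1 0 0 -0.1 0 0" --pt "0 0 0 0 0 0"

```text
t: 40.05
eef_pos: [501.7, -132.3, 156.8]
tcp_rot: [2.364, 1.561, 2.29]
ft_force: [-0.7, -0.2, -1.9]
opening: 0.212
```

```bash
python3 -c "
from h import *
goal(461,66,150,-4)"
```

```text
t 40.05 pos [ 501.7 -132.3  156.8] shift now [  8.5 194.7 -55.2] rot [-0.004 -0.007 -0.007] shift after turn [  6.8 195.  -54.4] open 20.1 F [-0.7 -0.2 -1.9] q [-0.39  0.45  1.9   0.01  0.79 -0.32]
```

Call:
step_arm --pt "0 32 -9 0 -0.007 -0.007" --pt "0 32 -9 0 0 0" --pt "0 32 -9 0 0 0" --pt "0 32 -9 0 0 0" --pt "0 32 -9 0 0 0" --pt "0 32 -9 0 0 0" --pt "0 0 0 0 0 0"

```text
t: 40.92
eef_pos: [466.1, 65.0, 155.7]
tcp_rot: [-0.34, 1.569, -0.44]
ft_force: [-0.2, -0.3, -1.5]
opening: 0.208
```

```bash
python3 -c "
from h import *
goal(461,66,110,-4)"
```

```text
t 40.92 pos [466.1  65.  155.7] shift now [45.7  0.5 -5.3] rot [-0.03   0.002  0.001] shift after turn [45.7  0.6 -5.2] open 19.8 F [-0.2 -0.3 -1.5] q [-0.    0.39  2.02 -0.    0.72  0.1 ]
```

Call:
step_arm --pt "0 0 -5 -0.03 0 0" --pt "20 0 0 0 0 0" --pt "25 0 0 0 0 0" --pt "0 0 0 0 0 0" --pt "0 0 0 0 0 0"

```text
t: 41.55
eef_pos: [462.4, 62.0, 110.4]
tcp_rot: [-0.264, 1.567, -0.337]
ft_force: [0.3, -0.2, -2.0]
opening: 0.205
```

```bash
python3 -c "
from h import *
goal(461,66,60,-4)
crop('side',250,100,450,280,4,'s33.png')"
```

```text
t 41.55 pos [462.4  62.  110.4] shift now [50.4  4.  -1.9] rot [-0.003  0.004  0.001] shift after turn [50.4  3.9 -1.7] open 19.5 F [ 0.3 -0.2 -2. ] q [-0.01  0.47  2.07 -0.    0.6   0.07]
```

View pics/s33.png

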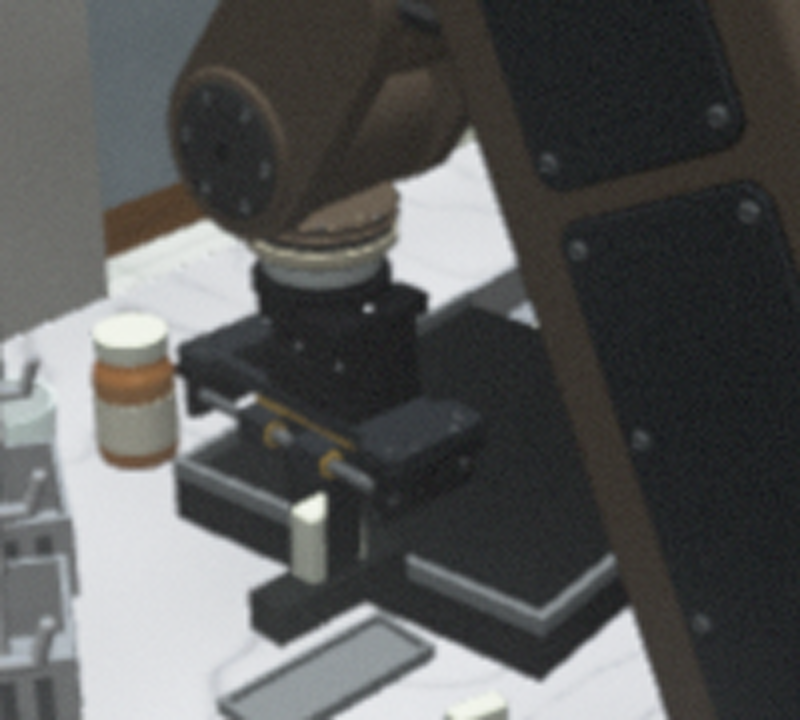

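Call:
step_arm --pt "0 4 -2 0 0.004 0" --pt "15 0 0 0 0 0" --pt "15 0 0 0 0 0" --pt "0 0 0 0 0 0"

```text
t: 42.1
eef_pos: [461.6, 66.7, 82.4]
tcp_rot: [-0.158, 1.567, -0.231]
ft_force: [-0.4, -0.5, -1.8]
opening: 0.203
```

```bash
python3 -c "
from h import *
goal(461,66,60,-4)
crop('side',270,200,370,290,6,'s34.png')"
```

```text
t 42.10 pos [461.6  66.7  82.4] shift now [22.4 -0.7 -0.7] rot [-0.003  0.004  0.001] shift after turn [22.4 -0.8 -0.6] open 19.3 F [-0.4 -0.5 -1.8] q [ 0.    0.52  2.1  -0.    0.52  0.08]
```

View pics/s34.png

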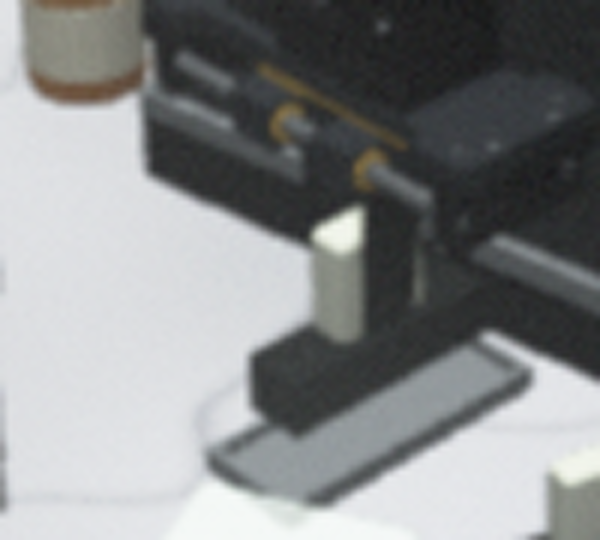

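Call:
step_arm --pt "14 0 0 0 0.004 0" --pt "4 0 0 0 0 0" --pt "0 0 0 0 0 0"

```text
t: 42.52
eef_pos: [462.5, 66.8, 64.8]
tcp_rot: [-0.186, 1.568, -0.259]
ft_force: [0.2, -0.5, -1.1]
opening: 0.211
```

```bash
python3 -c "
from h import *
goal(462,67,60,-4)
crop('side',270,200,370,290,6,'s35.png')"
```

```text
t 42.52 pos [462.5  66.8  64.8] shift now [ 4.8  0.1 -0.5] rot [-0.003  0.002  0.   ] shift after turn [ 4.8  0.1 -0.5] open 20.1 F [ 0.2 -0.5 -1.1] q [ 0.    0.55  2.1  -0.    0.48  0.08]
```

View pics/s35.png

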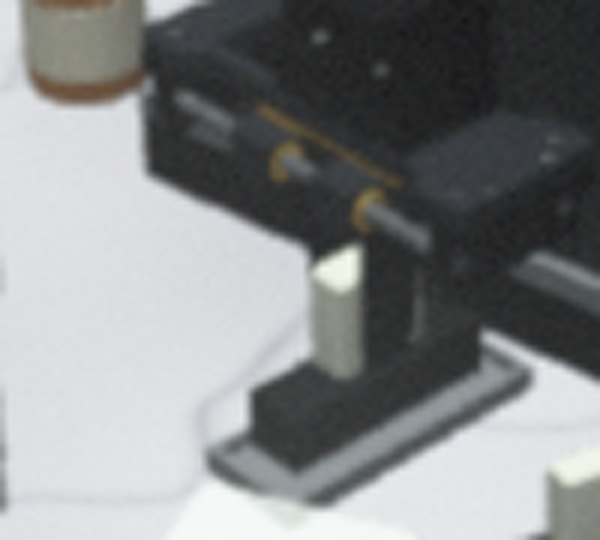

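Call:
step_arm --pt "5 0 0 0 0 0" --pt "2 0 0 0 0 0"

```text
t: 42.82
eef_pos: [462.7, 67.0, 59.0]
tcp_rot: [-0.07, 1.567, -0.143]
ft_force: [-7.4, 1.7, 43.0]
opening: 0.209
```

Call:
step_arm --pt "-1 0 0 0 0 0"

```text
t: 42.95
eef_pos: [462.8, 67.0, 60.3]
tcp_rot: [-0.059, 1.566, -0.131]
ft_force: [0.2, -0.1, -1.6]
opening: 0.211
```

Call:
step_arm --pt "0 0 0 0 0 0" --pt "0 0 0 0 0 0" --pt "0 0 0 0 0 0" --grip 60

```text
t: 43.32
eef_pos: [462.9, 66.9, 60.2]
tcp_rot: [-0.048, 1.566, -0.12]
ft_force: [-0.5, 0.4, 0.3]
opening: 0.469
```

Call:
step_arm --pt "-15 0 0 0 0 0" --pt "-30 0 0 0 0 0" --pt "-40 0 0 0 0 0" --pt "-50 0 0 0 0 0" --pt "-50 0 0 0 0 0" --pt "0 0 0 0 0 0"

```text
t: 44.08
eef_pos: [461.9, 66.9, 249.9]
tcp_rot: [-0.192, 1.569, -0.265]
ft_force: [0.4, 0.4, 0.3]
opening: 0.631
```

```bash
python3 -c "
from h import *
goal(450,-300,250,-4)
crop('side',170,120,450,320,2.8,'s36.png')"
```

```text
t 44.08 pos [461.9  66.9 249.9] shift now [ 1.000e-01 -3.668e+02  1.470e+01] rot [-0.003  0.002  0.   ] shift after turn [-1.000e-01 -3.669e+02  1.370e+01] open 60.0 F [0.4 0.4 0.3] q [ 0.    0.25  1.92 -0.    0.97  0.08]
```

View pics/s36.png

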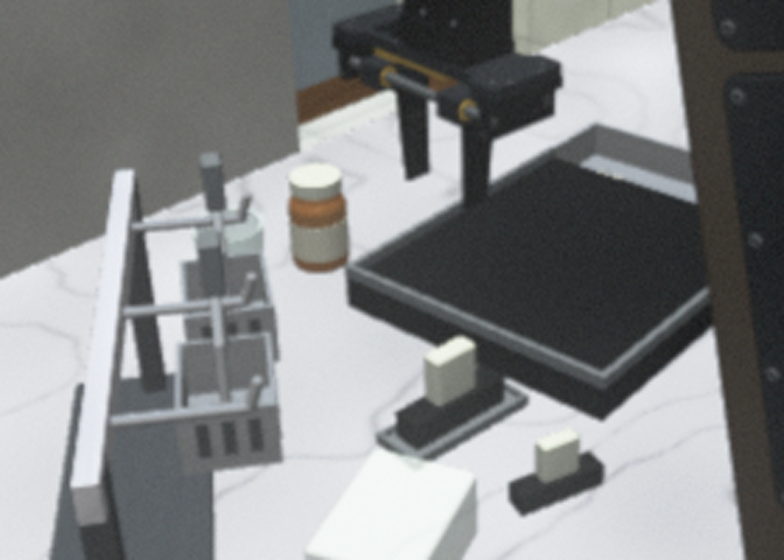

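Call:
step_arm --pt "-5 -40 0 0 0 0" --pt "-5 -45 0 0 0 0" --pt "-5 -45 0 0 0 0" --pt "-5 -45 0 0 0 0" --pt "-5 -45 0 0 0 0" --pt "-5 -45 0 0 0 0" --pt "0 -45 0 0 0 0" --pt "0 -45 0 0 0 0"

```text
t: 45.12
eef_pos: [432.1, -294.8, 265.9]
tcp_rot: [2.807, 1.551, 2.739]
ft_force: [0.7, 0.4, -0.1]
opening: 0.627
```

Call:
step_arm --pt "0 -45 0 0 0 0" --pt "0 -45 0 0 0 0" --pt "0 -45 0 0 0 0" --pt "0 -30 0 0 0 0" --pt "0 0 0 0 0 0" --pt "0 0 0 0 0 0"

```text
t: 45.88
eef_pos: [417.2, -465.5, 251.3]
tcp_rot: [2.569, 1.535, 2.497]
ft_force: [-0.3, -0.3, 0.9]
opening: 0.629
```

```bash
python3 -c "
from h import *
goal(450,-300,250,-4)
crop('side',170,120,450,320,2.8,'s37.png');crop('top',120,90,520,300,2,'t37.png')"
```

```text
t 45.88 pos [ 417.2 -465.5  251.3] shift now [  4.  167.4  20.9] rot [-0.002 -0.03  -0.02 ] shift after turn [  1.3 167.4  21.1] open 59.8 F [-0.3 -0.3  0.9] q [-0.94  0.49  1.52 -0.01  1.16 -0.87]
```

View pics/s37.png

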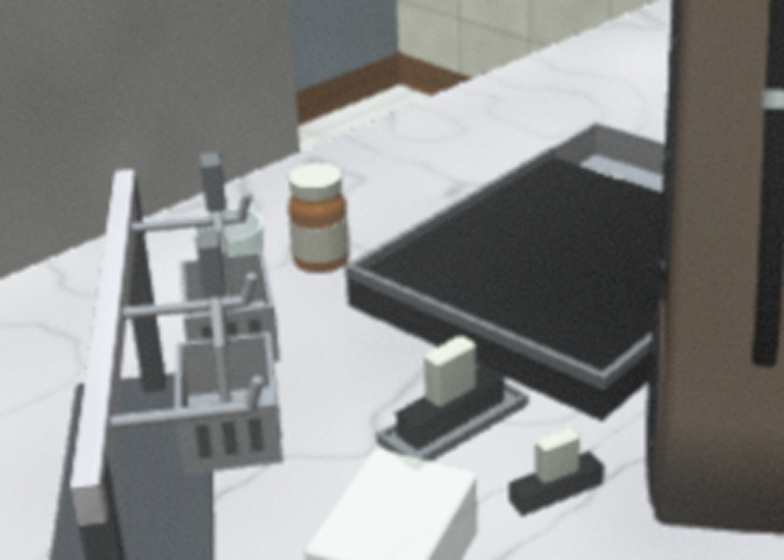

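View pics/t37.png

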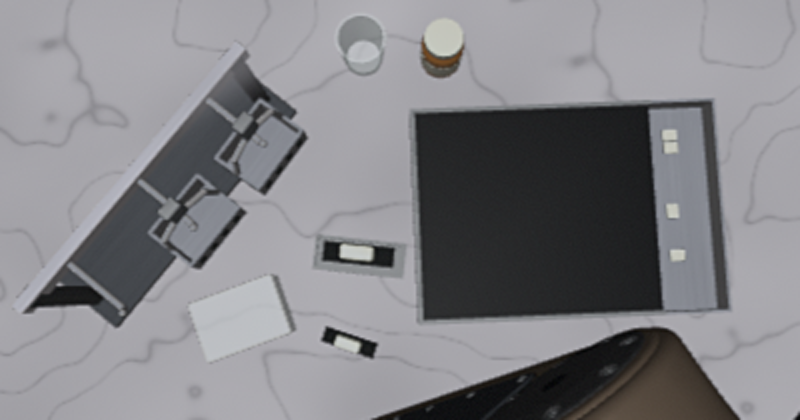

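Call:
step_arm --pt "0 0 0 0 0 0" --pt "0 0 0 0 0 0"

```text
t: 46.22
eef_pos: [418.0, -464.0, 252.3]
tcp_rot: [2.58, 1.536, 2.511]
ft_force: [0.7, -0.0, 0.8]
opening: 0.634
```

```bash
python3 -c "
from cell import env
print(env.job_done(), env.state()['t'])"
```

```text
the job is handed in; nothing more can be done
the job is handed in; nothing more can be done
```

I hung both baskets that were there by their bails, on hook 1 (rightmost) and hook 2 (middle). I then swept all four chips into the gutter with the larger black-and-white scraper, in three lanes, and stood the scraper back in its rest. The job went in at about 46 s.

- **Last pictures:** the side and top views just before handing in showed both baskets on their hooks, an empty deck and four chips in the gutter. They also showed the scraper upright in its rest, and the jar, tip box, beaker and the two other scraper-like blocks where they had been.
- **Forces:** the wrist briefly read about 40–43 N as each basket and the scraper were seated, against the 120 N limit. The load came from the held part touching its hook or rest, and I backed off each time before letting go. I saw no grip slip and nothing knocked aside.
- **Disagreement:** early on, hook 1's tip appeared about 10 mm lower in the side view than its given 222 mm height. I kept enough clearance above it, and it made no difference to the hanging.

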